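# Lay out the board repair station

### The arm

A 6-joint arm with a two-finger parallel gripper is mounted at the origin on the work surface. World frame = base frame: x ahead of the robot, y to its left, z up, the work surface at z = 0. Lengths are in m, angles in rad, forces in N, time in s.
With the tool pointing down it reaches from about 0.325 to 0.85 m from the base axis. Payload 15.5 kg.
Tool frame: the origin (TCP) lies midway between the tips of the shut fingers; the grasp point (between the pads) lies 19 mm behind it; z points along the fingers, y is the direction in which the jaws open and shut (so a half turn about z gives the same grasp; the last joint's range is limited). The gripper opens to 91 mm and grips with 3 to 60 N. Pads are 32 mm wide; open, the fingers measure 118 mm over their backs; the gripper's body (76 mm by 178 mm) begins 60 mm behind the grasp point.
Start: joints at [-1.442, 0.494, 1.345, -0, 1.302, -0.096], TCP at [0.139, -0.609, 0.214] pointing down, gripper open.
Joint ranges: [-2.91, 2.91], [-0.82, 2.16], [0.22, 2.67], [-1.22, 4.37], [0.12, 2.79], [-3.08, 3.08]. Speed limits (rad/s): [1.89, 1.89, 2.57, 3.01, 3.01, 3.01].

### API

Orientations are given as [roll, pitch, yaw] about the fixed x, y, z axes, in that order (R = Rz(yaw) Ry(pitch) Rx(roll)).
In Python, from cell import robot gives the robot as it stands. The module is installed in compiled form; this text tells all that it offers.
- The arm moves only by the tool apply_moves, never from a script. Its argument "rows" is a list of rows, each an object of numbers: "tx", "ty", "tz": the shift along the tool's x, y, z in m; "ax", "ay", "az": the turn, a rotation vector about the tool's x, y, z in rad. A call has exactly 5 rows; each row is the pose to reach, as a shift and turn from the pose commanded when the call began, along the tool's axes at that moment; what a row does not reach only later rows make up. A row lasts 1/8 s, in which the tool goes at most 62.5 mm and 10.7 degrees, less where a joint would pass 70% of its speed; a pose out of reach is approached as far as the arm can. A call with a gripper value outside its range is refused whole. "hand" is the closure, from 0 (fully open) to 1 (shut), set as the call begins (left out, the last holds). The fingers move at their own pace and stop on an object; the grip force is fixed at half the most. Time passes only in rows, so rows that repeat a pose let the fingers close, or fill a call up. It gives the time, the measured TCP pose, the force and the opening at its end, in the units of the state.
- robot.get_obs(): the state, without advancing time (a new reading comes with each control period).
- robot.grab_frame(name): name is "scene" or "top"; returns the picture (384x512x3 uint8, red, green, blue); there is no depth.
- robot.camera_info(name): a dict with "camera_matrix" (3x3 intrinsics, pixels), "dist" ([k1, k2, p1, p2, k3] as OpenCV has them; the pictures are not rectified), "position" and "attitude" of the camera in the world. Camera axes: x right, y down, z forward; pixel columns grow to the right and rows downward; lengths in m; the calibration is good to about 2 mm. A picture is of the moment at which its call begins. camera_info takes no time and is no camera call.
- robot.close_job(): hands the job in, once; it reports no verdict.
Trained networks look in the newest picture that a camera, given by its name, has taken for a name from the list of things; names that differ only in an ending like _2 or _b are one class to them, and where a whole thing is asked for, a point or a joint stands for the part that bears it (a point fixed in the world has none). Each returns a list of dicts, best first, with "conf" (0 to 1); they miss things now and then, are a little off and sometimes report something else, mostly with a low value. They report only what shows in the picture. A call takes as long as a camera call. They do not tell look-alikes from the thing itself.
- robot.boxes_of(label, camera): "bbox" ([left, top, right, bottom] in pixels, round what is visible of it).
- robot.outline_of(label, camera): "region" (384x512 bool, what is visible of it) and "bbox" ([left, top, right, bottom] in pixels, round what is visible of it).
The state is a dict: "t": time; "joints": joint angles; "dq": joint speeds; "joint_efforts": joint torques, N m; "ee_pos": TCP position; "orientation": TCP orientation; "wrist_force": force on the tool from outside, world axes, zero at the start; "ft_torque": the same for the moment, N m; "opening": opening from 0.0 (shut) to 1.0 (fully open).
Only numpy, scipy, OpenCV 4.12 (cv2) and the standard library are available. Lean on these libraries where they do the work, as an engineer would, in place of code of your own. Each camera call takes 0.05 s, during which the arm holds its last target. There are 200 camera calls.

### The job

Get the repair station ready: lay every circuit board flat on the sloped easel with the heat sink facing out, squared up and with its lower edge resting against the lip; pull every nut driver out of the upright holder and lay each in a channel of its own of the sloped tool rest, tip down on the foot ledge; and set the tin upright in the middle of its narrow raised stand. Only when all of that is in place, push the lamp switch fully over, away from the robot. Leave the other things on the bench where they are, and everything you placed must still be in place at the end.

Things in the scene. Friction and masses are not known exactly. Their poses are not given: they have to be found in the camera images.
- board_a: small square green circuit board, 64 x 64 x 4 mm, with one finned aluminium heat sink (30 x 30 mm, from 4 to 34 mm above the underside) in its middle: grip it there. The blue connector along one edge only marks it. Origin: centre of the underside; z points up through the heat sink, x and y along the edges. 80 to 170 g. Absent in some runs
- board_b: small square green circuit board, 64 x 64 x 4 mm, with one finned aluminium heat sink (30 x 30 mm, from 4 to 34 mm above the underside) in its middle: grip it there. The white connector along one edge only marks it. Origin: centre of the underside; z points up through the heat sink, x and y along the edges. 80 to 170 g. Absent in some runs
- board_c: small square green circuit board, 64 x 64 x 4 mm, with one finned aluminium heat sink (30 x 30 mm, from 4 to 34 mm above the underside) in its middle: grip it there. The orange connector along one edge only marks it. Origin: centre of the underside; z points up through the heat sink, x and y along the edges. 80 to 170 g. Absent in some runs
- driver_red: nut driver, 165 mm long: a thin steel shank (10 mm thick, the first 45 mm from the tip) and a round red handle (18 mm thick, the last 120 mm). Origin: centre of the tip's flat end; z points along the tool from tip to handle end. 50 to 100 g, centre of mass about 70 mm from the tip. Starts tip down in a holder socket, loose, leaning up to 8 degrees. Absent in some runs
- driver_green: nut driver, 165 mm long: a thin steel shank (10 mm thick, the first 45 mm from the tip) and a round green handle (18 mm thick, the last 120 mm). Origin: centre of the tip's flat end; z points along the tool from tip to handle end. 50 to 100 g, centre of mass about 70 mm from the tip. Starts tip down in a holder socket, loose, leaning up to 8 degrees. Absent in some runs
- driver_blue: nut driver, 165 mm long: a thin steel shank (10 mm thick, the first 45 mm from the tip) and a round blue handle (18 mm thick, the last 120 mm). Origin: centre of the tip's flat end; z points along the tool from tip to handle end. 50 to 100 g, centre of mass about 70 mm from the tip. Starts tip down in a holder socket, loose, leaning up to 8 degrees. Absent in some runs
- tin: closed round tin with a yellow lid, 56 mm across, 30 mm high, solid; origin: centre of its underside, z up. 85 to 170 g; starts on the table
- stand_top (a point): centre of the top of the tin's stand: a fixed round black disc 40 mm across, 70 mm above the table on a thin post with a 90 mm round foot
- holder: fixed grey upright holder for the nut drivers, 40 x 180 mm, 75 mm high; origin: centre of its underside. Three square sockets, 24 mm wide, with their floor 5 mm above the table, in a row along the holder's y at -60, 0 and +60 mm; a driver's handle stands 95 mm out of it
- easel: fixed aluminium easel, its plate sloping up 25 degrees away from the robot, 280 mm wide, 130 mm from the lip to the upper edge, with a blue lip (10 mm above the plate, 6 mm thick) along the low edge nearest the robot. Origin: centre of its foot, on the table
- easel_lip (a point): point on the easel plate's surface at the lip's inner face, middle of the width; x points up the slope, y along the lip, z out of the plate. Three boards fit side by side (centres at y = -86, 0, +86 mm)
- rest: fixed tool rest: three yellow open V channels (sides at 90 degrees, each 24 mm wide, 34 mm across the mouth, 100 mm long) on a dark frame. They run up towards the robot, 40 degrees from vertical, open side up and away from the robot, above a flat foot ledge on which the tips stand. Origin: centre of the underside, x away from the robot, y along the row
- rest_foot (a point): in the bottom of the middle channel's V, on the foot ledge; z points up along the channel, x out of the open V, y along the row; the channels are at y = -70, 0 and +70 mm. A driver lying home has its tip on the ledge (z = 0), its axis parallel to z at x = 13 mm, and its handle's last 65 mm stand out above the channel
- switch (a joint): lamp switch: 60 mm toggle lever on a grey block, swinging in the plane away from the robot; radians, 0 = leaning towards the robot (off), 1.0 = fully over away from the robot (on). Stays where it is left; a light push of a few newtons moves it
- switch_tip (a point): the tip of the red lamp switch lever; it moves about 60 mm on an arc away from the robot as the switch goes from off to on
- spool: bystander: upright spool, 52 mm across, 34 mm high; origin: centre of underside
- jar: bystander: small amber jar with white cap, 50 mm across, 75 mm high; origin: centre of underside
- brush: bystander: brush lying on the table behind the easel, 160 mm long; origin: on the table at its middle
- relay: bystander: black block 50 x 35 x 20 mm; origin: centre of underside
- pack: bystander: small cardboard pack 60 x 45 x 25 mm; origin: centre of underside
Not all that is in view belongs to the job. Leave any pink look-alike of the tin alone.

How it is judged:
On the way, in this order (a step that is already met when the one before it is completed fails the run):
1. all boards, drivers and the tin are in place, with the lamp still off (angle between the z axis of each of board_a, board_b, board_c and the z axis of easel_lip, either way round below 0.1 rad and (angle between the x axis of board_a and the x axis of easel_lip, either way round below 0.15 rad or angle between the x axis of board_a and the y axis of easel_lip, either way round below 0.15 rad) and x of board_a in the frame of easel_lip between 0.026 and 0.044 m and y of board_a in the frame of easel_lip between -0.125 and 0.125 m and z of board_a in the frame of easel_lip between -0.005 and 0.006 m and (angle between the x axis of board_b and the x axis of easel_lip, either way round below 0.15 rad or angle between the x axis of board_b and the y axis of easel_lip, either way round below 0.15 rad) and x of board_b in the frame of easel_lip between 0.026 and 0.044 m and y of board_b in the frame of easel_lip between -0.125 and 0.125 m and z of board_b in the frame of easel_lip between -0.005 and 0.006 m and (angle between the x axis of board_c and the x axis of easel_lip, either way round below 0.15 rad or angle between the x axis of board_c and the y axis of easel_lip, either way round below 0.15 rad) and x of board_c in the frame of easel_lip between 0.026 and 0.044 m and y of board_c in the frame of easel_lip between -0.125 and 0.125 m and z of board_c in the frame of easel_lip between -0.005 and 0.006 m and angle between the z axis of each of driver_red, driver_green, driver_blue and the z axis of rest_foot, either way round below 0.12 rad and z of driver_red in the frame of rest_foot between -0.006 and 0.012 m and x of driver_red in the frame of rest_foot between 0.005 and 0.021 m and (y of driver_red in the frame of rest_foot between -0.079 and -0.061 m or y of driver_red in the frame of rest_foot between -0.009 and 0.009 m or y of driver_red in the frame of rest_foot between 0.061 and 0.079 m) and z of driver_green in the frame of rest_foot between -0.006 and 0.012 m and x of driver_green in the frame of rest_foot between 0.005 and 0.021 m and (y of driver_green in the frame of rest_foot between -0.079 and -0.061 m or y of driver_green in the frame of rest_foot between -0.009 and 0.009 m or y of driver_green in the frame of rest_foot between 0.061 and 0.079 m) and z of driver_blue in the frame of rest_foot between -0.006 and 0.012 m and x of driver_blue in the frame of rest_foot between 0.005 and 0.021 m and (y of driver_blue in the frame of rest_foot between -0.079 and -0.061 m or y of driver_blue in the frame of rest_foot between -0.009 and 0.009 m or y of driver_blue in the frame of rest_foot between 0.061 and 0.079 m) and horizontal distance between tin and stand_top below 0.012 m and angle between tin's own z axis and vertical below 0.1 rad and z of tin in the frame of stand_top between -0.005 and 0.006 m and value of joint switch below 0.5 rad), for 0.3 s.
2. the lamp switch is pushed over to on (value of joint switch above 0.8 rad), for 0.2 s.
At the end, for the whole second after the job is handed in: All boards flat on the easel (0.1 rad), square (0.15 rad), within 10 mm of the lip; all drivers in separate V channels (0.12 rad), tip within 12 mm of the ledge, 9 mm of the channel middle; tin upright within 12 mm of the stand's middle; switch at 0.8 rad or more (angle between the z axis of each of board_a, board_b, board_c and the z axis of easel_lip, either way round below 0.1 rad and (angle between the x axis of board_a and the x axis of easel_lip, either way round below 0.15 rad or angle between the x axis of board_a and the y axis of easel_lip, either way round below 0.15 rad) and x of board_a in the frame of easel_lip between 0.026 and 0.044 m and y of board_a in the frame of easel_lip between -0.125 and 0.125 m and z of board_a in the frame of easel_lip between -0.005 and 0.006 m and (angle between the x axis of board_b and the x axis of easel_lip, either way round below 0.15 rad or angle between the x axis of board_b and the y axis of easel_lip, either way round below 0.15 rad) and x of board_b in the frame of easel_lip between 0.026 and 0.044 m and y of board_b in the frame of easel_lip between -0.125 and 0.125 m and z of board_b in the frame of easel_lip between -0.005 and 0.006 m and (angle between the x axis of board_c and the x axis of easel_lip, either way round below 0.15 rad or angle between the x axis of board_c and the y axis of easel_lip, either way round below 0.15 rad) and x of board_c in the frame of easel_lip between 0.026 and 0.044 m and y of board_c in the frame of easel_lip between -0.125 and 0.125 m and z of board_c in the frame of easel_lip between -0.005 and 0.006 m and angle between the z axis of each of driver_red, driver_green, driver_blue and the z axis of rest_foot, either way round below 0.12 rad and z of driver_red in the frame of rest_foot between -0.006 and 0.012 m and x of driver_red in the frame of rest_foot between 0.005 and 0.021 m and (y of driver_red in the frame of rest_foot between -0.079 and -0.061 m or y of driver_red in the frame of rest_foot between -0.009 and 0.009 m or y of driver_red in the frame of rest_foot between 0.061 and 0.079 m) and z of driver_green in the frame of rest_foot between -0.006 and 0.012 m and x of driver_green in the frame of rest_foot between 0.005 and 0.021 m and (y of driver_green in the frame of rest_foot between -0.079 and -0.061 m or y of driver_green in the frame of rest_foot between -0.009 and 0.009 m or y of driver_green in the frame of rest_foot between 0.061 and 0.079 m) and z of driver_blue in the frame of rest_foot between -0.006 and 0.012 m and x of driver_blue in the frame of rest_foot between 0.005 and 0.021 m and (y of driver_blue in the frame of rest_foot between -0.079 and -0.061 m or y of driver_blue in the frame of rest_foot between -0.009 and 0.009 m or y of driver_blue in the frame of rest_foot between 0.061 and 0.079 m) and horizontal distance between tin and stand_top below 0.012 m and angle between tin's own z axis and vertical below 0.1 rad and z of tin in the frame of stand_top between -0.005 and 0.006 m and value of joint switch above 0.8 rad); the robot touches nothing.
It fails at once if the spool is shifted by more than 5 cm (distance of spool from where it was at the start of the episode above 0.05 m).
It fails at once if the jar is shifted by more than 5 cm (distance of jar from where it was at the start of the episode above 0.05 m).
It fails at once if the brush is shifted by more than 5 cm (distance of brush from where it was at the start of the episode above 0.05 m).
It fails at once if the relay is shifted by more than 5 cm (distance of relay from where it was at the start of the episode above 0.05 m).
It fails at once if the pack is shifted by more than 5 cm (distance of pack from where it was at the start of the episode above 0.05 m).
Of board_a, board_b, board_c only 2 to 3 are there at a start; the rules pass over those that are not, and their reading is None.
Of driver_red, driver_green, driver_blue only 2 to 3 are there at a start; the rules pass over those that are not, and their reading is None.
At some moment in a run one of board_a, board_b, board_c may be knocked a few centimetres aside while the robot is not near it.
It also fails if it takes over 210 s, if anything falls off the work surface, if the arm or the gripper's body presses on something with over 40 N, if the wrist force passes 120 N, or if a joint passes its speed limit or range.

## Working session

There is one attempt and no reset: what is moved stays moved. The work goes in short steps, Python scripts to look and compute and a tool call to move; the robot and the scene stay as the last step left them, time stands still between calls to the robot, and variables do not carry over. Pictures are saved under pics/ and viewed, about 12 in all and at most 16, crops included, and the job is handed in when it is done.

Besides the shell and the picture viewer there is one more tool, called after "Call:" as name([rows], argument=value, ...), one row to a line, values as JSON. apply_moves: Moves the arm, as the interface text tells. Its arguments: {"type":"object","properties":{"rows":{"type":"array","items":{"type":"object","properties":{"tx":{"type":"number"},"ty":{"type":"number"},"tz":{"type":"number"},"ax":{"type":"number"},"ay":{"type":"number"},"az":{"type":"number"}}}},"hand":{"type":"number"}},"required":["rows"]}

```bash
mkdir -p pics
cat > h.py <<'E'
import numpy as np, cv2
from scipy.spatial.transform import Rotation as R
from cell import robot
def cam(n):
    c=robot.camera_info(n); return np.array(c["camera_matrix"]),np.array(c["dist"]),np.array(c["position"]),c["attitude"]
E
python3 - <<'E'
from h import *
for n in("scene","top"):
    print(robot.camera_info(n)); f=robot.grab_frame(n); cv2.imwrite(f"pics/{n}0.png",cv2.resize(f[:,:,::-1],(800,600),interpolation=cv2.INTER_CUBIC))
print(robot.get_obs())
E
```

```text
{'camera_matrix': array([[383.9297703 ,   0.        , 263.30073899],
       [  0.        , 383.9297703 , 193.87093625],
       [  0.        ,   0.        ,   1.        ]]), 'dist': array([0.03086695, 0.        , 0.        , 0.        , 0.        ]), 'position': array([ 0.94917552, -0.55632519,  0.78972892]), 'attitude': array([-2.34153849,  0.02077515,  0.63965625])}
{'camera_matrix': array([[394.89649659,   0.        , 249.34615734],
       [  0.        , 394.89649659, 189.60404954],
       [  0.        ,   0.        ,   1.        ]]), 'dist': array([0.01023603, 0.        , 0.        , 0.        , 0.        ]), 'position': array([0.26048909, 0.04979706, 1.26113487]), 'attitude': array([-2.93888967e+00, -1.23929310e-03, -1.56587719e+00])}
{'t': 0.1, 'joints': array([-1.44149841e+00,  4.94113583e-01,  1.34604158e+00,  3.71491321e-05,
        1.30252933e+00, -9.54957557e-02]), 'dq': array([ 0.00095949, -0.00140511, -0.00014276,  0.00094312,  0.00145896,
       -0.00194423]), 'joint_efforts': array([ 1.51505006e-03, -8.80241060e+01, -3.82543981e+01,  7.06262654e-02,
        4.83960437e-02, -2.61413163e-05]), 'ee_pos': array([ 0.13929027, -0.60893582,  0.21341189]), 'orientation': array([-3.14050920e+00, -1.39754369e-04,  2.24783726e-01]), 'wrist_force': array([0.55620557, 0.24878999, 0.28252243]), 'ft_torque': array([ 0.0303625 , -0.00636458, -0.02991232]), 'opening': 1.0000464117417567}
```

View pics/scene0.png

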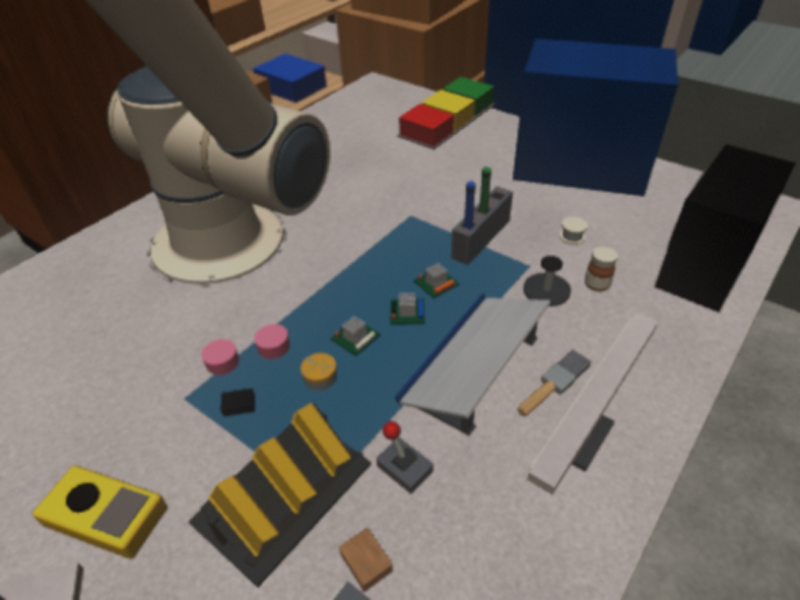

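View pics/top0.png

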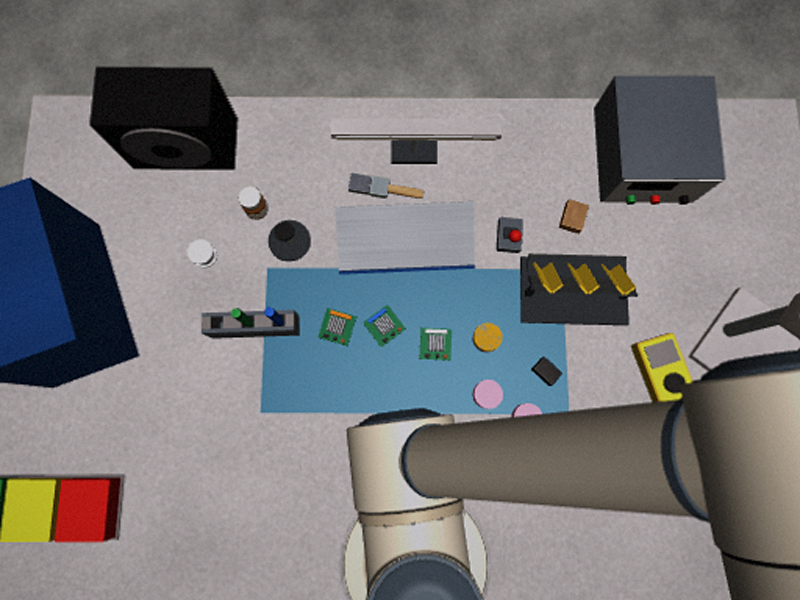

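```bash
cat >> h.py <<'E'
C={n:cam(n) for n in("scene","top")}
def rot(n): return R.from_euler("xyz",C[n][3]).as_matrix()
def ray(n,uv):
    K,d,p,_=C[n]; q=cv2.undistortPoints(np.array(uv,float).reshape(-1,1,2),K,d).reshape(-1,2)
    r=np.c_[q,np.ones(len(q))]@rot(n).T; return p,r/np.linalg.norm(r,axis=1)[:,None]
def onz(n,uv,z):
    p,r=ray(n,uv); return p+r*((z-p[2])/r[:,2])[:,None]
def proj(n,X):
    K,d,p,_=C[n]; M=rot(n).T
    return cv2.projectPoints(np.array(X,float).reshape(-1,3),cv2.Rodrigues(M)[0],-M@p,K,d)[0].reshape(-1,2)
def tri(us,ut):
    A=np.zeros((3,3));b=np.zeros(3);L=[]
    for n,u in(("scene",us),("top",ut)):
        p,r=ray(n,[u]);P=np.eye(3)-np.outer(r[0],r[0]);A+=P;b+=P@p;L.append((p,P))
    x=np.linalg.solve(A,b); return x,[np.linalg.norm(P@(x-p)) for p,P in L]
E
python3 - <<'E'
from h import *
import pickle
F={n:robot.grab_frame(n) for n in("scene","top")}
out={}
for l in["board_a","board_b","board_c","driver_green","driver_blue","driver_red","tin","stand_top","holder","easel","rest","switch","spool","jar","brush","relay","pack"]:
    for n in F:
        try: o=robot.outline_of(l,n)
        except Exception as e: print(l,n,e);continue
        out[l,n]=o
        for r in o[:3]:
            ys,xs=np.nonzero(r["region"])
            c=np.array([xs.mean(),ys.mean()]) if len(xs) else None
            print(l,n,round(r["conf"],2),np.round(r["bbox"]),np.round(c,1),np.round(onz(n,[c],0.0)[0][:2],3) if c is not None else "")
pickle.dump((F,out),open("o.pkl","wb"))
cv2.imwrite("pics/t1.png",cv2.resize(F["top"][100:270,128:413,::-1],None,fx=2.8,fy=2.8,interpolation=cv2.INTER_CUBIC))
cv2.imwrite("pics/s1.png",cv2.resize(F["scene"][95:380,110:380,::-1],None,fx=2.1,fy=2.1,interpolation=cv2.INTER_CUBIC))
E
```

```text
board_a scene 0.95 [210. 200. 241. 224.] [226.6 214.5] [ 0.416 -0.04 ]
board_a scene 0.94 [250. 187. 273. 206.] [261.  197.8] [0.455 0.069]
board_a scene 0.63 [266. 170. 290. 192.] [278.6 179.5] [0.451 0.165]
board_a top 0.98 [270. 211. 293. 231.] [278.5 219.8] [ 0.421 -0.045]
board_a top 0.89 [237. 197. 256. 223.] [245.3 208.2] [0.458 0.062]
board_a top 0.86 [203. 195. 230. 223.] [215.4 208.3] [0.458 0.159]
board_b scene 0.95 [210. 200. 241. 224.] [226.6 214.5] [ 0.416 -0.04 ]
board_b scene 0.94 [250. 187. 273. 206.] [261.  197.8] [0.455 0.069]
board_b scene 0.63 [266. 170. 290. 192.] [278.6 179.5] [0.451 0.165]
board_b top 0.98 [270. 211. 293. 231.] [278.5 219.8] [ 0.421 -0.045]
board_b top 0.89 [237. 197. 256. 223.] [245.3 208.2] [0.458 0.062]
board_b top 0.86 [203. 195. 230. 223.] [215.4 208.3] [0.458 0.159]
board_c scene 0.95 [210. 200. 241. 224.] [226.6 214.5] [ 0.416 -0.04 ]
board_c scene 0.94 [250. 187. 273. 206.] [261.  197.8] [0.455 0.069]
board_c scene 0.63 [266. 170. 290. 192.] [278.6 179.5] [0.451 0.165]
board_c top 0.98 [270. 211. 293. 231.] [278.5 219.8] [ 0.421 -0.045
[... 2196 characters left out ...]
0. 379. 269.] [355.3 243.3] [0.754 0.077]
brush scene 0.23 [254. 187. 354. 280.] [301.8 229.2] [0.616 0.037]
brush top 0.81 [224. 113. 272. 130.] [243.2 119.3] [0.762 0.072]
relay scene 0.6 [142. 250. 164. 265.] [151.8 257.3] [ 0.358 -0.263]
relay top 0.7 [339. 228. 362. 250.] [349.3 237.1] [ 0.367 -0.269]
relay top 0.22 [234. 194. 259. 224.] [245.7 207.9] [0.459 0.061]
pack scene 0.59 [219. 341. 251. 378.] [234.2 357.7] [ 0.689 -0.334]
pack scene 0.25 [252. 185. 271. 206.] [260.3 197.7] [0.453 0.068]
pack top 0.79 [360. 132. 375. 149.] [366.6 138. ] [ 0.698 -0.342]
pack top 0.5 [129. 198. 189. 217.] [159.9 207.5] [0.459 0.338]
pack top 0.4 [302. 205. 317. 228.] [311.8 215.5] [ 0.436 -0.152]
```

View pics/t1.png

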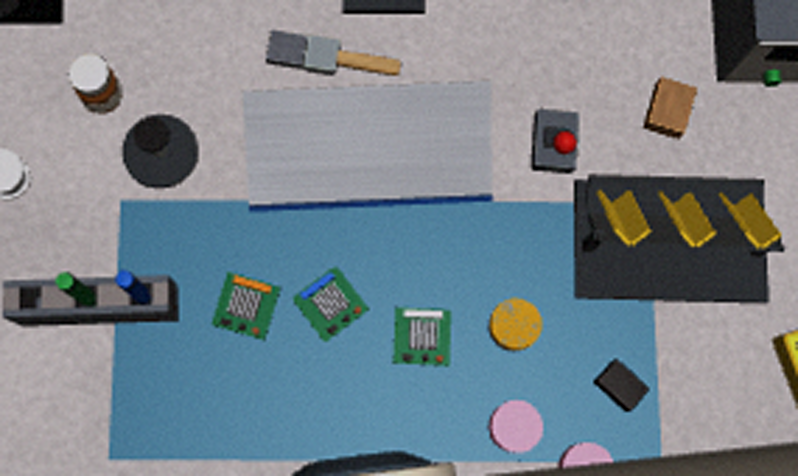

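View pics/s1.png

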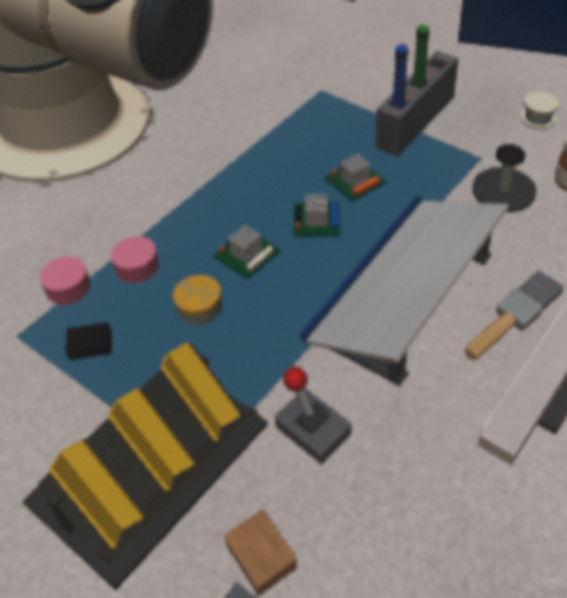

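```bash
cat > fit.py <<'E'
from h import *
import pickle
from scipy.optimize import minimize
F,out=pickle.load(open("o.pkl","rb"))
S=4
def render(n,sets,box):
    x0,y0,x1,y1=box; m=np.zeros(((y1-y0)*S,(x1-x0)*S),np.uint8)
    for s in sets:
        q=(proj(n,s)-[x0,y0]+.5)*S-.5
        cv2.fillConvexPoly(m,cv2.convexHull(np.round(q*16).astype(np.int32)),255,shift=4)
    return cv2.resize(m,None,fx=1/S,fy=1/S,interpolation=cv2.INTER_AREA)/255.
def bbox(m,p=8):
    ys,xs=np.nonzero(m); return [max(xs.min()-p,0),max(ys.min()-p,0),min(xs.max()+p,512),min(ys.max()+p,384)]
def fit(model,masks,p0,step):
    B={n:bbox(m) for n,m in masks.items()}
    def cost(p):
        c=0
        for n,m in masks.items():
            b=B[n];r=render(n,model(p),b);t=m[b[1]:b[3],b[0]:b[2]].astype(float)
            c+=np.abs(r-t).sum()/t.sum()
        return c
    sim=np.vstack([p0]+[np.array(p0)+np.eye(len(p0))[i]*step[i] for i in range(len(p0))])
    r=minimize(cost,p0,method="Nelder-Mead",options=dict(initial_simplex=sim,xatol=1e-4,fatol=1e-4,maxiter=400)); return r.x,r.fun
def box(x0,x1,y0,y1,z0,z1): return np.array([[a,b,c] for a in(x0,x1) for b in(y0,y1) for c in(z0,z1)])
def cyl(r,z0,z1):
    a=np.arange(0,2*np.pi,.2); return np.vstack([np.c_[r*np.cos(a),r*np.sin(a),0*a+z] for z in(z0,z1)])
def place(sets,x,y,z,yaw): 
    M=R.from_euler("z",yaw).as_matrix(); return [s@M.T+[x,y,z] for s in sets]
board=[box(-.032,.032,-.032,.032,0,.004),box(-.015,.015,-.015,.015,.004,.034)]
def tilt(s,M): return s@M.T
s,c=np.sin,np.cos
T25=R.from_euler("y",-np.deg2rad(25)).as_matrix()  # x up-slope, z normal towards robot
easel=[tilt(box(0,.13,-.14,.14,-.004,0),T25),tilt(box(-.006,0,-.14,.14,-.004,.01),T25)]
a=np.deg2rad(40)
TR=np.array([[c(a),0,-s(a)],[0,1,0],[s(a),0,c(a)]])  # columns x(out of V), y, z(up channel)
chan=[]
for y in(-.07,0,.07):
    for sg in(1,-1): chan.append(tilt(np.array([[0,y,0],[.017,y+sg*.017,0],[0,y,.1],[.017,y+sg*.017,.1]]),TR))
hold=[box(-.02,.02,-.09,.09,0,.075)]
tin=[cyl(.028,0,.03)]
stand=[cyl(.045,0,.004),cyl(.02,.066,.07),cyl(.005,0,.07)]
E
python3 - <<'E'
from fit import *
hsv={n:cv2.cvtColor(F[n],cv2.COLOR_RGB2HSV) for n in F}
mk=lambda l,i,j:{"scene":out[l,"scene"][i]["region"],"top":out[l,"top"][j]["region"]}
res={}
for nm,i,j,p in(("b_white",0,0,(.42,-.045)),("b_blue",1,1,(.455,.065)),("b_orange",2,2,(.455,.16))):
    best=min((fit(lambda p:place(board,p[0],p[1],p[3],p[2]),mk("board_a",i,j),[*p,y0,0],[.01,.01,.15,.01]) for y0 in(-.6,-.2,.2,.6)),key=lambda r:r[1])
    res[nm]=best[0]; print(nm,np.round(best[0],4),round(best[1],3))
def yel(n,b,lo,hi):
    m=np.zeros((384,512),bool);x0,y0,x1,y1=b
    m[y0:y1,x0:x1]=cv2.inRange(hsv[n],lo,hi)[y0:y1,x0:x1]>0; return m
lo,hi=(15,120,50),(35,255,255)
m={"scene":yel("scene",(180,220,222,255),lo,hi),"top":yel("top",(295,200,330,230),lo,hi)}
r=fit(lambda p:place(tin,*p,0),m,[.43,-.15,0],[.01,.01,.01]);print("tin",np.round(r[0],4),r[1],[v.sum() for v in m.values()])
res["tin"]=r[0]
m={"scene":yel("scene",(115,255,240,378),lo,hi),"top":yel("top",(328,158,410,206),lo,hi)}
r=min((fit(lambda p:place(chan,*p),m,[.58,-.34,z,0],[.02,.02,.02,.1]) for z in(.02,.05)),key=lambda r:r[1]);print("foot",np.round(r[0],4),r[1])
res["foot"]=r[0];np.savez("ym.npz",**m)
m=mk("holder",0,1)
r=fit(lambda p:place(hold,*p),m,[.45,.33,0,0],[.02,.02,.01,.1]);print("holder",np.round(r[0],4),r[1]);res["holder"]=r[0]
m=mk("stand_top",0,0)
r=fit(lambda p:place(stand,p[0],p[1],p[2],0),m,[.64,.26,0],[.02,.02,.01]);print("stand",np.round(r[0],4),r[1]);res["stand"]=r[0]
m=mk("easel",0,0)
r=fit(lambda p:place(easel,*p),m,[.6,.03,.03,0],[.02,.02,.02,.1]);print("easel",np.round(r[0],4),r[1]);res["easel"]=r[0]
pickle.dump(res,open("res.pkl","wb"))
t=lambda u,v:(128+(u+.5)/2.8-.5,100+(v+.5)/2.8-.5)
q=lambda u,v:(110+(u+.5)/2.1-.5,95+(v+.5)/2.1-.5)
for nm,a_,b_ in(("green",q(423,29),t(65,281)),("blue",q(401,49),t(124,277)),("switch",q(295,378),t(565,142))):
    x,e=tri(a_,b_);print(nm,np.round(x,4),np.round(e,4))
# overlay
models=dict(foot=chan,holder=hold,easel=easel)
V={n:cv2.resize(F[n][:,:,::-1],None,fx=4,fy=4,interpolation=cv2.INTER_CUBIC) for n in F}
for nm,p in res.items():
    sets=place(board,p[0],p[1],p[3],p[2]) if nm[:2]=="b_" else place(tin,*p,0) if nm=="tin" else place(stand,*p,0) if nm=="stand" else place(models[nm],*p)
    for n in V:
        for st in sets: cv2.polylines(V[n],[cv2.convexHull(np.round((proj(n,st)+.5)*4-.5).astype(np.int32))],True,(0,0,255),1)
cv2.imwrite("pics/ovt.png",cv2.resize(V["top"][100*4:270*4,128*4:413*4],None,fx=.7,fy=.7,interpolation=cv2.INTER_AREA))
cv2.imwrite("pics/ovs.png",cv2.resize(V["scene"][95*4:380*4,110*4:380*4],None,fx=.52,fy=.52,interpolation=cv2.INTER_AREA))
E
```

```text
b_white [ 0.4208 -0.044  -0.0409  0.0036] 0.126
b_blue [ 0.4588  0.0633 -0.9052  0.0019] 0.212
b_orange [ 0.4565  0.1584 -0.305   0.0039] 0.239
tin [ 0.4328 -0.1474  0.0035] 0.5647134989333149 [np.int64(317), np.int64(255)]
foot [ 0.5723 -0.3326  0.0194 -0.0168] 0.4149202757653197
holder [0.454  0.3262 0.     0.0437] 0.42693390431058637
stand [0.6398 0.2634 0.0044] 0.19137922663695434
easel [0.5763 0.0149 0.0268 0.0522] 0.11173600061614086
green [0.4543 0.3263 0.168 ] [0.0006 0.0006]
blue [0.4574 0.2662 0.1685] [0.0009 0.0009]
switch [ 0.6291 -0.1991  0.0812] [0.0003 0.0003]
```

View pics/ovt.png

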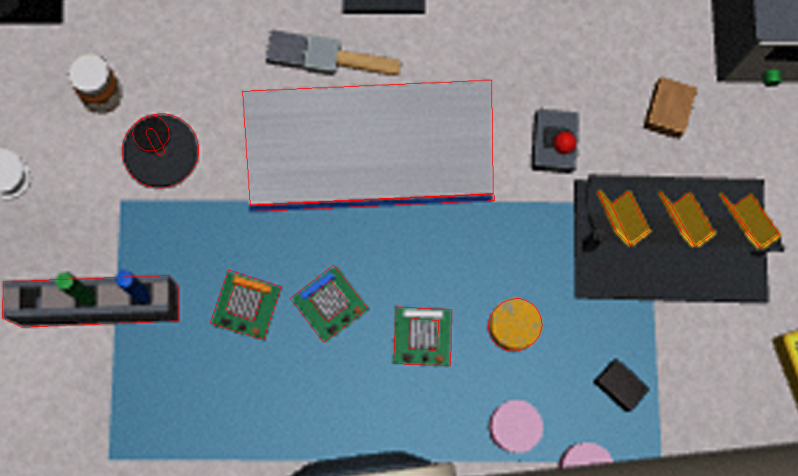

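View pics/ovs.png

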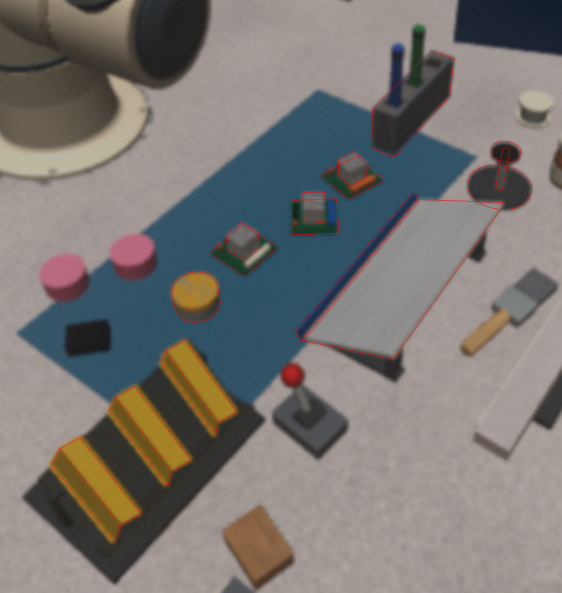

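```bash
cat > plan.py <<'E'
import json,os
from h import *
res=__import__("pickle").load(open("res.pkl","rb"))
def down(psi): return R.from_euler("xyz",[np.pi,0,psi]).as_matrix()
ex,ey,ez,eyaw=res["easel"]; RE=R.from_euler("zy",[eyaw,-np.deg2rad(25)]).as_matrix(); OE=np.array([ex,ey,ez])
fx,fy,fz,fyaw=res["foot"]; a=np.deg2rad(40)
TR=np.array([[np.cos(a),0,-np.sin(a)],[0,1,0],[np.sin(a),0,np.cos(a)]]); RF=R.from_euler("z",fyaw).as_matrix()@TR; OF=np.array([fx,fy,fz])
RT_E=RE@np.diag([1,-1,-1.])
E=lambda x,y,z:(OE+RE@[x,y,z],RT_E)
def cur():
    if os.path.exists("cmd.json"):
        d=json.load(open("cmd.json")); return np.array(d["p"]),np.array(d["R"])
    return np.array([.139,-.609,.214]),down(.2248)
def plan(targets,save=True):
    """targets: (p,R[,hand]); prints rounded tool-frame move for each call"""
    p,M=cur()
    for i,t in enumerate(targets):
        sh=np.round(M.T@(np.array(t[0])-p),3); w=np.round(R.from_matrix(M.T@t[1]).as_rotvec(),3)
        print(i,dict(zip(("tx","ty","tz","ax","ay","az"),np.round([*sh,*w],3)+0.)),"hand",t[2] if len(t)>2 else "-", "rows>=%.1f"%max(np.linalg.norm(sh)/.0625,np.linalg.norm(w)/.187))
        p=p+M@sh; M=M@R.from_rotvec(w).as_matrix()
    if save: json.dump(dict(p=p.tolist(),R=M.tolist()),open("cmd.json","w"))
def check():
    o=robot.get_obs(); p,M=cur(); print("t",round(o["t"],2),"perr mm",np.round((o["ee_pos"]-p)*1e3,1),"rerr",np.round((R.from_euler("xyz",o["orientation"]).as_matrix().T@M-np.eye(3))[[2,0,1],[1,2,0]],3),"F",np.round(o["wrist_force"],1),"open mm",round(o["opening"]*91,1))
E
python3 - <<'E'
from plan import *
D=down(-.041)
plan([((.421,-.044,.13),D),((.421,-.044,.011),D),((.421,-.044,.011),D,1)])
E
```

```text
0 {'tx': np.float64(0.401), 'ty': np.float64(-0.488), 'tz': np.float64(0.084), 'ax': np.float64(0.0), 'ay': np.float64(0.0), 'az': np.float64(0.266)} hand - rows>=10.2
1 {'tx': np.float64(0.0), 'ty': np.float64(0.0), 'tz': np.float64(0.119), 'ax': np.float64(0.0), 'ay': np.float64(0.0), 'az': np.float64(0.0)} hand - rows>=1.9
2 {'tx': np.float64(0.0), 'ty': np.float64(0.0), 'tz': np.float64(0.0), 'ax': np.float64(0.0), 'ay': np.float64(0.0), 'az': np.float64(0.0)} hand 1 rows>=0.0
```

```bash
rm cmd.json
python3 - <<'E'
s=open('plan.py').read()
s=s.replace('''    p,M=cur()
    for i,t in enumerate(targets):''','''    p,M=cur(); q=[]; pp,MM=p,M
    for t in targets:
        d=np.array(t[0])-pp; w=R.from_matrix(MM.T@t[1]).as_rotvec(); k=int(np.ceil(max(np.linalg.norm(d)/.225,np.linalg.norm(w)/.68,.5)))
        for j in range(1,k+1): q.append((pp+d*j/k,MM@R.from_rotvec(w*j/k).as_matrix())+tuple(t[2:]))
        pp,MM=np.array(t[0]),t[1]
    for i,t in enumerate(q):''').replace('dict(zip(("tx","ty","tz","ax","ay","az"),np.round([*sh,*w],3)+0.))','" ".join("%g"%v for v in [*(sh+0.),*(w+0.)])')
open('plan.py','w').write(s)
E
python3 - <<'E'
from plan import *
D=down(-.041)
plan([((.421,-.044,.13),D),((.421,-.044,.011),D),((.421,-.044,.011),D,1)])
E
```

```text
0 0.134 -0.163 0.028 0 0 0.089 hand - rows>=3.4
1 0.118 -0.173 0.028 0 0 0.088 hand - rows>=3.4
2 0.103 -0.184 0.028 0 0 0.089 hand - rows>=3.4
3 0 0 0.119 0 0 0 hand - rows>=1.9
4 0 0 0 0 0 0 hand 1 rows>=0.0
```

Call:
apply_moves([
  {"tx": 0.134, "ty": -0.163, "tz": 0.028, "az": 0.089},
  {"tx": 0.134, "ty": -0.163, "tz": 0.028, "az": 0.089},
  {"tx": 0.134, "ty": -0.163, "tz": 0.028, "az": 0.089},
  {"tx": 0.134, "ty": -0.163, "tz": 0.028, "az": 0.089},
  {"tx": 0.134, "ty": -0.163, "tz": 0.028, "az": 0.089},
], hand=0)

```text
invalid input at $.rows[0]: expected keys tx, ty, tz, ax, ay, az
```

Call:
apply_moves([
  {"tx": 0.118, "ty": -0.173, "tz": 0.028, "az": 0.088},
  {"tx": 0.118, "ty": -0.173, "tz": 0.028, "az": 0.088},
  {"tx": 0.118, "ty": -0.173, "tz": 0.028, "az": 0.088},
  {"tx": 0.118, "ty": -0.173, "tz": 0.028, "az": 0.088},
  {"tx": 0.118, "ty": -0.173, "tz": 0.028, "az": 0.088},
])

```text
invalid input at $.rows[0]: expected keys tx, ty, tz, ax, ay, az
```

Call:
apply_moves([
  {"tx": 0.103, "ty": -0.184, "tz": 0.028, "az": 0.089},
  {"tx": 0.103, "ty": -0.184, "tz": 0.028, "az": 0.089},
  {"tx": 0.103, "ty": -0.184, "tz": 0.028, "az": 0.089},
  {"tx": 0.103, "ty": -0.184, "tz": 0.028, "az": 0.089},
  {"tx": 0.103, "ty": -0.184, "tz": 0.028, "az": 0.089},
])

```text
invalid input at $.rows[0]: expected keys tx, ty, tz, ax, ay, az
```

Call:
apply_moves([
  {"tx": 0.134, "ty": -0.163, "tz": 0.028, "ax": 0, "ay": 0, "az": 0.089},
  {"tx": 0.134, "ty": -0.163, "tz": 0.028, "ax": 0, "ay": 0, "az": 0.089},
  {"tx": 0.134, "ty": -0.163, "tz": 0.028, "ax": 0, "ay": 0, "az": 0.089},
  {"tx": 0.134, "ty": -0.163, "tz": 0.028, "ax": 0, "ay": 0, "az": 0.089},
  {"tx": 0.134, "ty": -0.163, "tz": 0.028, "ax": 0, "ay": 0, "az": 0.089},
], hand=0)

```text
t: 2.52
ee_pos: [0.2342, -0.419, 0.186]
orientation: [-3.141, 0.0, 0.138]
wrist_force: [-0.6, -0.9, -0.3]
opening: 1.002
```

Call:
apply_moves([
  {"tx": 0.118, "ty": -0.173, "tz": 0.028, "ax": 0, "ay": 0, "az": 0.088},
  {"tx": 0.118, "ty": -0.173, "tz": 0.028, "ax": 0, "ay": 0, "az": 0.088},
  {"tx": 0.118, "ty": -0.173, "tz": 0.028, "ax": 0, "ay": 0, "az": 0.088},
  {"tx": 0.118, "ty": -0.173, "tz": 0.028, "ax": 0, "ay": 0, "az": 0.088},
  {"tx": 0.118, "ty": -0.173, "tz": 0.028, "ax": 0, "ay": 0, "az": 0.088},
])

```text
t: 3.15
ee_pos: [0.3278, -0.2328, 0.158]
orientation: [3.141, -0.0, 0.05]
wrist_force: [-0.4, -0.9, 0.5]
opening: 1.0
```

Call:
apply_moves([
  {"tx": 0.103, "ty": -0.184, "tz": 0.028, "ax": 0, "ay": 0, "az": 0.089},
  {"tx": 0.103, "ty": -0.184, "tz": 0.028, "ax": 0, "ay": 0, "az": 0.089},
  {"tx": 0.103, "ty": -0.184, "tz": 0.028, "ax": 0, "ay": 0, "az": 0.089},
  {"tx": 0.103, "ty": -0.184, "tz": 0.028, "ax": 0, "ay": 0, "az": 0.089},
  {"tx": 0.103, "ty": -0.184, "tz": 0.028, "ax": 0, "ay": 0, "az": 0.089},
])

```text
t: 3.78
ee_pos: [0.4226, -0.0445, 0.1298]
orientation: [3.141, -0.001, -0.04]
wrist_force: [-0.3, -0.5, -0.0]
opening: 1.004
```

Call:
apply_moves([
  {"tx": 0, "ty": 0, "tz": 0.05, "ax": 0, "ay": 0, "az": 0},
  {"tx": 0, "ty": 0, "tz": 0.09, "ax": 0, "ay": 0, "az": 0},
  {"tx": 0, "ty": 0, "tz": 0.119, "ax": 0, "ay": 0, "az": 0},
  {"tx": 0, "ty": 0, "tz": 0.119, "ax": 0, "ay": 0, "az": 0},
  {"tx": 0, "ty": 0, "tz": 0.119, "ax": 0, "ay": 0, "az": 0},
])

```text
t: 4.4
ee_pos: [0.4217, -0.0454, 0.0118]
orientation: [3.141, -0.001, -0.042]
wrist_force: [-0.2, -0.2, 0.8]
opening: 0.999
```

Call:
apply_moves([
  {"tx": 0, "ty": 0, "tz": 0, "ax": 0, "ay": 0, "az": 0},
  {"tx": 0, "ty": 0, "tz": 0, "ax": 0, "ay": 0, "az": 0},
  {"tx": 0, "ty": 0, "tz": 0, "ax": 0, "ay": 0, "az": 0},
  {"tx": 0, "ty": 0, "tz": 0, "ax": 0, "ay": 0, "az": 0},
  {"tx": 0, "ty": 0, "tz": 0, "ax": 0, "ay": 0, "az": 0},
], hand=1)

```text
t: 5.03
ee_pos: [0.4212, -0.0444, 0.0109]
orientation: [-3.142, 0.0, -0.041]
wrist_force: [0.1, -0.3, 0.6]
opening: 0.486
```

Run:
```python
from plan import *
check()
D=down(-.041)
Z=.011
plan([((.421,-.044,.13),D),E(.037,-.086,.09),E(.037,-.086,Z+.003),E(.034,-.086,Z+.001)])
```

```text
t 5.03 perr mm [ 0.3 -0.2 -0.1] rerr [-0.  0.  0.] F [ 0.1 -0.3  0.6] open mm 44.2
0 0 0 -0.119 0 0 0 hand - rows>=1.9
1 0.156 0.019 0.004 -0.002 0.436 -0.092 hand - rows>=2.5
2 0 0 0.076 0 0 0 hand - rows>=1.2
3 -0.003 0 0.002 0 0 0 hand - rows>=0.1
```

Call:
apply_moves([
  {"tx": 0, "ty": 0, "tz": 0, "ax": 0, "ay": 0, "az": 0},
  {"tx": 0, "ty": 0, "tz": 0, "ax": 0, "ay": 0, "az": 0},
  {"tx": 0, "ty": 0, "tz": 0, "ax": 0, "ay": 0, "az": 0},
  {"tx": 0, "ty": 0, "tz": 0, "ax": 0, "ay": 0, "az": 0},
  {"tx": 0, "ty": 0, "tz": 0, "ax": 0, "ay": 0, "az": 0},
])

```text
t: 5.65
ee_pos: [0.4212, -0.0444, 0.0109]
orientation: [-3.142, 0.0, -0.041]
wrist_force: [-0.4, -0.7, -1.2]
opening: 0.326
```

Call:
apply_moves([
  {"tx": 0, "ty": 0, "tz": -0.04, "ax": 0, "ay": 0, "az": 0},
  {"tx": 0, "ty": 0, "tz": -0.08, "ax": 0, "ay": 0, "az": 0},
  {"tx": 0, "ty": 0, "tz": -0.119, "ax": 0, "ay": 0, "az": 0},
  {"tx": 0, "ty": 0, "tz": -0.119, "ax": 0, "ay": 0, "az": 0},
  {"tx": 0, "ty": 0, "tz": -0.119, "ax": 0, "ay": 0, "az": 0},
])

```text
t: 6.28
ee_pos: [0.4208, -0.0443, 0.1295]
orientation: [-3.142, 0.0, -0.041]
wrist_force: [-0.2, -0.7, -1.5]
opening: 0.328
```

Call:
apply_moves([
  {"tx": 0.05, "ty": 0.006, "tz": 0.001, "ax": -0.001, "ay": 0.145, "az": -0.031},
  {"tx": 0.1, "ty": 0.013, "tz": 0.003, "ax": -0.001, "ay": 0.29, "az": -0.061},
  {"tx": 0.156, "ty": 0.019, "tz": 0.004, "ax": -0.002, "ay": 0.436, "az": -0.092},
  {"tx": 0.156, "ty": 0.019, "tz": 0.004, "ax": -0.002, "ay": 0.436, "az": -0.092},
  {"tx": 0.156, "ty": 0.019, "tz": 0.004, "ax": -0.002, "ay": 0.436, "az": -0.092},
])

```text
t: 6.9
ee_pos: [0.5749, -0.0695, 0.1244]
orientation: [3.119, -0.431, 0.057]
wrist_force: [-0.4, 1.0, -1.4]
opening: 0.328
```

Call:
apply_moves([
  {"tx": 0, "ty": 0, "tz": 0.03, "ax": 0, "ay": 0, "az": 0},
  {"tx": 0, "ty": 0, "tz": 0.055, "ax": 0, "ay": 0, "az": 0},
  {"tx": 0, "ty": 0, "tz": 0.07, "ax": 0, "ay": 0, "az": 0},
  {"tx": 0, "ty": 0, "tz": 0.076, "ax": 0, "ay": 0, "az": 0},
  {"tx": 0, "ty": 0, "tz": 0.076, "ax": 0, "ay": 0, "az": 0},
])

```text
t: 7.52
ee_pos: [0.6079, -0.0695, 0.0568]
orientation: [3.118, -0.434, 0.058]
wrist_force: [0.1, -1.0, -0.8]
opening: 0.324
```

Call:
apply_moves([
  {"tx": -0.001, "ty": 0, "tz": 0.001, "ax": 0, "ay": 0, "az": 0},
  {"tx": -0.002, "ty": 0, "tz": 0.002, "ax": 0, "ay": 0, "az": 0},
  {"tx": -0.003, "ty": 0, "tz": 0.002, "ax": 0, "ay": 0, "az": 0},
  {"tx": -0.003, "ty": 0, "tz": 0.002, "ax": 0, "ay": 0, "az": 0},
  {"tx": -0.003, "ty": 0, "tz": 0.002, "ax": 0, "ay": 0, "az": 0},
])

```text
t: 8.15
ee_pos: [0.6065, -0.07, 0.054]
orientation: [3.118, -0.435, 0.058]
wrist_force: [0.9, 0.4, -1.5]
opening: 0.327
```

Run:
```python
from plan import *
check()
f=robot.grab_frame("scene");cv2.imwrite("pics/s2.png",cv2.resize(f[130:330,180:420,::-1],None,fx=3,fy=3,interpolation=cv2.INTER_CUBIC))
```

```text
t 8.15 perr mm [ 0.3 -0.3 -0. ] rerr [ 0. -0. -0.] F [ 0.9  0.4 -1.5] open mm 29.8
```

View pics/s2.png

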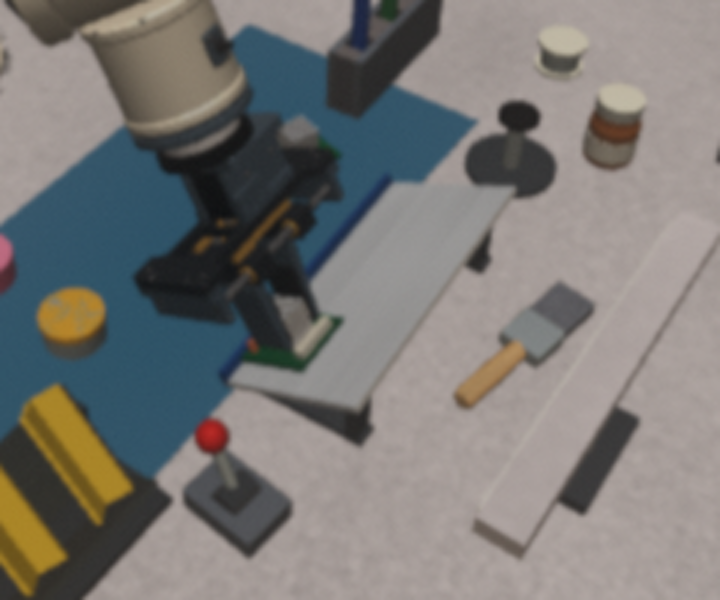

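Call:
apply_moves([
  {"tx": 0, "ty": 0, "tz": 0.001, "ax": 0, "ay": 0, "az": 0},
  {"tx": 0, "ty": 0, "tz": 0.001, "ax": 0, "ay": 0, "az": 0},
  {"tx": 0, "ty": 0, "tz": 0.002, "ax": 0, "ay": 0, "az": 0},
  {"tx": 0, "ty": 0, "tz": 0.002, "ax": 0, "ay": 0, "az": 0},
  {"tx": 0, "ty": 0, "tz": 0.002, "ax": 0, "ay": 0, "az": 0},
])

```text
t: 8.82
ee_pos: [0.6074, -0.07, 0.0521]
orientation: [3.118, -0.435, 0.058]
wrist_force: [-0.1, 0.0, -1.2]
opening: 0.326
```

Call:
apply_moves([
  {"tx": 0, "ty": 0, "tz": 0.001, "ax": 0, "ay": 0, "az": 0},
  {"tx": 0, "ty": 0, "tz": 0.001, "ax": 0, "ay": 0, "az": 0},
  {"tx": 0, "ty": 0, "tz": 0.002, "ax": 0, "ay": 0, "az": 0},
  {"tx": 0, "ty": 0, "tz": 0.002, "ax": 0, "ay": 0, "az": 0},
  {"tx": 0, "ty": 0, "tz": 0.002, "ax": 0, "ay": 0, "az": 0},
])

```text
t: 9.45
ee_pos: [0.6081, -0.07, 0.0506]
orientation: [3.118, -0.436, 0.058]
wrist_force: [-5.8, -1.1, 7.2]
opening: 0.324
```

Call:
apply_moves([
  {"tx": 0, "ty": 0, "tz": -0.001, "ax": 0, "ay": 0, "az": 0},
  {"tx": -0.001, "ty": 0, "tz": -0.001, "ax": 0, "ay": 0, "az": 0},
  {"tx": -0.002, "ty": 0, "tz": -0.001, "ax": 0, "ay": 0, "az": 0},
  {"tx": -0.003, "ty": 0, "tz": -0.001, "ax": 0, "ay": 0, "az": 0},
  {"tx": -0.003, "ty": 0, "tz": -0.001, "ax": 0, "ay": 0, "az": 0},
])

```text
t: 10.07
ee_pos: [0.6049, -0.0701, 0.0498]
orientation: [3.118, -0.435, 0.057]
wrist_force: [0.1, 0.4, -1.2]
opening: 0.33
```

Call:
apply_moves([
  {"tx": -0.001, "ty": 0, "tz": 0, "ax": 0, "ay": 0, "az": 0},
  {"tx": -0.002, "ty": 0, "tz": 0, "ax": 0, "ay": 0, "az": 0},
  {"tx": -0.003, "ty": 0, "tz": 0, "ax": 0, "ay": 0, "az": 0},
  {"tx": -0.003, "ty": 0, "tz": 0, "ax": 0, "ay": 0, "az": 0},
  {"tx": -0.003, "ty": 0, "tz": 0, "ax": 0, "ay": 0, "az": 0},
])

```text
t: 10.7
ee_pos: [0.6044, -0.0706, 0.0498]
orientation: [3.117, -0.439, 0.058]
wrist_force: [10.0, 5.4, 2.8]
opening: 0.327
```

Call:
apply_moves([
  {"tx": 0.001, "ty": 0, "tz": 0, "ax": 0, "ay": 0, "az": 0},
  {"tx": 0.001, "ty": 0, "tz": 0, "ax": 0, "ay": 0, "az": 0},
  {"tx": 0.001, "ty": 0, "tz": 0, "ax": 0, "ay": 0, "az": 0},
  {"tx": 0.001, "ty": 0, "tz": 0, "ax": 0, "ay": 0, "az": 0},
  {"tx": 0.001, "ty": 0, "tz": 0, "ax": 0, "ay": 0, "az": 0},
], hand=0)

```text
t: 11.32
ee_pos: [0.6031, -0.0702, 0.0491]
orientation: [3.118, -0.435, 0.058]
wrist_force: [0.2, 0.4, 0.3]
opening: 0.846
```

Call:
apply_moves([
  {"tx": 0, "ty": 0, "tz": 0, "ax": 0, "ay": 0, "az": 0},
  {"tx": 0, "ty": 0, "tz": 0, "ax": 0, "ay": 0, "az": 0},
  {"tx": 0, "ty": 0, "tz": -0.03, "ax": 0, "ay": 0, "az": 0},
  {"tx": 0, "ty": 0, "tz": -0.07, "ax": 0, "ay": 0, "az": 0},
  {"tx": 0, "ty": 0, "tz": -0.1, "ax": 0, "ay": 0, "az": 0},
])

```text
t: 11.95
ee_pos: [0.5604, -0.0703, 0.1409]
orientation: [3.117, -0.435, 0.058]
wrist_force: [0.6, -0.6, 0.1]
opening: 0.999
```

```bash
cat >> plan.py <<'E'
def moved(tx=0,ty=0,tz=0):
    p,M=cur(); p=p+M@[tx,ty,tz]; json.dump(dict(p=p.tolist(),R=M.tolist()),open("cmd.json","w"))
E
python3 - <<'E'
from plan import *
moved(-.005,0,.003-.1)
check()
plan([((.35,-.33,.3),down(0.))])
E
```

```text
t 11.95 perr mm [-0.3 -0.4  1.1] rerr [ 0. -0.  0.] F [ 0.6 -0.6  0.1] open mm 90.9
0 -0.068 0.127 -0.117 0.005 -0.218 0.026 hand - rows>=3.0
1 -0.089 0.128 -0.101 0.006 -0.218 0.025 hand - rows>=3.0
```

Call:
apply_moves([
  {"tx": -0.023, "ty": 0.042, "tz": -0.06, "ax": 0.002, "ay": -0.07, "az": 0.01},
  {"tx": -0.068, "ty": 0.127, "tz": -0.117, "ax": 0.005, "ay": -0.218, "az": 0.026},
  {"tx": -0.068, "ty": 0.127, "tz": -0.117, "ax": 0.005, "ay": -0.218, "az": 0.026},
  {"tx": -0.068, "ty": 0.127, "tz": -0.117, "ax": 0.005, "ay": -0.218, "az": 0.026},
  {"tx": -0.068, "ty": 0.127, "tz": -0.117, "ax": 0.005, "ay": -0.218, "az": 0.026},
])

```text
t: 12.58
ee_pos: [0.4559, -0.2006, 0.2197]
orientation: [3.133, -0.218, 0.025]
wrist_force: [0.1, -0.3, -0.1]
opening: 1.0
```

Call:
apply_moves([
  {"tx": -0.089, "ty": 0.128, "tz": -0.101, "ax": 0.006, "ay": -0.218, "az": 0.025},
  {"tx": -0.089, "ty": 0.128, "tz": -0.101, "ax": 0.006, "ay": -0.218, "az": 0.025},
  {"tx": -0.089, "ty": 0.128, "tz": -0.101, "ax": 0.006, "ay": -0.218, "az": 0.025},
  {"tx": -0.089, "ty": 0.128, "tz": -0.101, "ax": 0.006, "ay": -0.218, "az": 0.025},
  {"tx": -0.089, "ty": 0.128, "tz": -0.101, "ax": 0.006, "ay": -0.218, "az": 0.025},
])

```text
t: 13.2
ee_pos: [0.351, -0.3295, 0.2996]
orientation: [-3.14, 0.001, 0.001]
wrist_force: [0.4, 0.7, -0.5]
opening: 1.002
```

```bash
cat > boards.py <<'E'
from fit import *
def boards(tag,names=("scene","top")):
    """refit every board reported on the table (z=0) or easel; save overlay"""
    F={n:robot.grab_frame(n) for n in names}
    O={n:[o for o in robot.outline_of("board_a",n) if o["conf"]>.3] for n in names}
    for n in names:
        for o in O[n]:
            ys,xs=np.nonzero(o["region"]); c=[xs.mean(),ys.mean()]
            print(n,round(o["conf"],2),np.round(c,1),"on table",np.round(onz(n,[c],.01)[0][:2],3))
    return F,O
E
python3 - <<'E'
from boards import *
from plan import check,RE,OE
check()
F,O=boards("b1")
V=cv2.resize(F["top"][120:240,190:320,::-1],None,fx=5,fy=5,interpolation=cv2.INTER_CUBIC)
V2=cv2.resize(F["scene"][150:290,200:360,::-1],None,fx=4,fy=4,interpolation=cv2.INTER_CUBIC)
cv2.imwrite("pics/b1.png",cv2.resize(np.hstack([V[:560],V2[:560]]),(800,348)))
bs=[]
for o in O["top"]:
    ys,xs=np.nonzero(o["region"]);c=[xs.mean(),ys.mean()]
    X=onz("top",[c],.01)[0]
    # pair with nearest scene outline
    q=proj("scene",[X])[0]
    s_=min(O["scene"],key=lambda s:np.linalg.norm(np.argwhere(s["region"]).mean(0)[::-1]-q))
    if np.linalg.norm(np.argwhere(s_["region"]).mean(0)[::-1]-q)>10: print("no pair",X);continue
    m={"top":o["region"],"scene":s_["region"]}
    r=min((fit(lambda p:place(board,p[0],p[1],p[3],p[2]),m,[X[0],X[1],y0,0],[.01,.01,.15,.01]) for y0 in(-.6,-.2,.2,.6)),key=lambda r:r[1])
    print(np.round(r[0],4),round(r[1],3))
E
```

```text
t 13.2 perr mm [ 0.8  0.8 -0.9] rerr [-0.001  0.001  0.001] F [ 0.4  0.7 -0.5] open mm 91.2
scene 0.8 [260.3 197.6] on table [0.459 0.061]
scene 0.75 [275.8 242.7] on table [ 0.591 -0.048]
scene 0.59 [278.8 179.2] on table [0.457 0.157]
top 0.94 [245.6 207. ] on table [0.461 0.061]
top 0.93 [215.8 208.4] on table [0.456 0.156]
top 0.85 [287.8 159.7] on table [ 0.619 -0.076]
top 0.46 [366.8 137.9] on table [ 0.695 -0.34 ]
[ 0.4589  0.0616 -0.924   0.0049] 0.214
[ 0.4564  0.1575 -0.2811  0.0048] 0.172
no pair [ 0.61865683 -0.07643316  0.01      ]
no pair [ 0.69484539 -0.33957518  0.01      ]
```

View pics/b1.png

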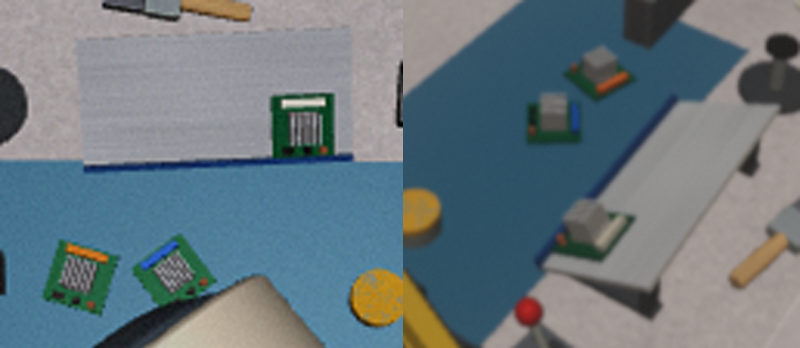

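Run:
```python
from plan import *
D=down(.66);Z=.011;y=0.
plan([((.459,.0622,.13),D),((.459,.0622,.011),D),((.459,.0622,.13),D),E(.035,y,.09),E(.035,y,Z),E(.0315,y,Z-.0025),E(.0315,y,.11)])
```

```text
0 0.054 -0.196 0.085 0 0 -0.33 hand - rows>=3.5
1 0.116 -0.168 0.085 0 0 -0.33 hand - rows>=3.5
2 0 0 0.119 0 0 0 hand - rows>=1.9
3 0 0 -0.119 0 0 0 hand - rows>=1.9
4 0.03 0.052 0.004 -0.077 0.208 0.299 hand - rows>=2.0
5 0.041 0.04 0.014 -0.078 0.208 0.299 hand - rows>=2.0
6 0 0 0.079 0 -0.001 0 hand - rows>=1.3
7 -0.003 0 0.003 0 0 0 hand - rows>=0.1
8 0 0 -0.102 0 0 0 hand - rows>=1.6
```

Call:
apply_moves([
  {"tx": 0.054, "ty": -0.196, "tz": 0.085, "ax": 0, "ay": 0, "az": -0.33},
  {"tx": 0.054, "ty": -0.196, "tz": 0.085, "ax": 0, "ay": 0, "az": -0.33},
  {"tx": 0.054, "ty": -0.196, "tz": 0.085, "ax": 0, "ay": 0, "az": -0.33},
  {"tx": 0.054, "ty": -0.196, "tz": 0.085, "ax": 0, "ay": 0, "az": -0.33},
  {"tx": 0.054, "ty": -0.196, "tz": 0.085, "ax": 0, "ay": 0, "az": -0.33},
])

```text
t: 14.02
ee_pos: [0.4042, -0.1318, 0.2144]
orientation: [-3.14, 0.002, 0.334]
wrist_force: [-0.5, -0.1, 0.3]
opening: 1.0
```

Call:
apply_moves([
  {"tx": 0.116, "ty": -0.168, "tz": 0.085, "ax": 0, "ay": 0, "az": -0.33},
  {"tx": 0.116, "ty": -0.168, "tz": 0.085, "ax": 0, "ay": 0, "az": -0.33},
  {"tx": 0.116, "ty": -0.168, "tz": 0.085, "ax": 0, "ay": 0, "az": -0.33},
  {"tx": 0.116, "ty": -0.168, "tz": 0.085, "ax": 0, "ay": 0, "az": -0.33},
  {"tx": 0.116, "ty": -0.168, "tz": 0.085, "ax": 0, "ay": 0, "az": -0.33},
])

```text
t: 14.65
ee_pos: [0.4598, 0.0635, 0.1296]
orientation: [-3.141, 0.001, 0.663]
wrist_force: [-0.0, 0.1, 0.8]
opening: 1.001
```

Call:
apply_moves([
  {"tx": 0, "ty": 0, "tz": 0.04, "ax": 0, "ay": 0, "az": 0},
  {"tx": 0, "ty": 0, "tz": 0.08, "ax": 0, "ay": 0, "az": 0},
  {"tx": 0, "ty": 0, "tz": 0.11, "ax": 0, "ay": 0, "az": 0},
  {"tx": 0, "ty": 0, "tz": 0.119, "ax": 0, "ay": 0, "az": 0},
  {"tx": 0, "ty": 0, "tz": 0.119, "ax": 0, "ay": 0, "az": 0},
])

```text
t: 15.28
ee_pos: [0.4598, 0.0615, 0.0117]
orientation: [-3.141, 0.0, 0.66]
wrist_force: [-0.0, 0.5, 0.1]
opening: 0.999
```

Call:
apply_moves([
  {"tx": 0, "ty": 0, "tz": 0, "ax": 0, "ay": 0, "az": 0},
  {"tx": 0, "ty": 0, "tz": 0, "ax": 0, "ay": 0, "az": 0},
  {"tx": 0, "ty": 0, "tz": 0, "ax": 0, "ay": 0, "az": 0},
  {"tx": 0, "ty": 0, "tz": 0, "ax": 0, "ay": 0, "az": 0},
  {"tx": 0, "ty": 0, "tz": 0, "ax": 0, "ay": 0, "az": 0},
], hand=1)

```text
t: 15.9
ee_pos: [0.4596, 0.062, 0.0115]
orientation: [-3.141, 0.0, 0.66]
wrist_force: [0.4, 0.4, 0.4]
opening: 0.481
```

Call:
apply_moves([
  {"tx": 0, "ty": 0, "tz": 0, "ax": 0, "ay": 0, "az": 0},
  {"tx": 0, "ty": 0, "tz": 0, "ax": 0, "ay": 0, "az": 0},
  {"tx": 0, "ty": 0, "tz": 0, "ax": 0, "ay": 0, "az": 0},
  {"tx": 0, "ty": 0, "tz": 0, "ax": 0, "ay": 0, "az": 0},
  {"tx": 0, "ty": 0, "tz": 0, "ax": 0, "ay": 0, "az": 0},
])

```text
t: 16.52
ee_pos: [0.4596, 0.062, 0.0114]
orientation: [-3.141, 0.0, 0.66]
wrist_force: [-0.6, 0.3, -0.5]
opening: 0.326
```

Call:
apply_moves([
  {"tx": 0, "ty": 0, "tz": -0.04, "ax": 0, "ay": 0, "az": 0},
  {"tx": 0, "ty": 0, "tz": -0.08, "ax": 0, "ay": 0, "az": 0},
  {"tx": 0, "ty": 0, "tz": -0.119, "ax": 0, "ay": 0, "az": 0},
  {"tx": 0, "ty": 0, "tz": -0.119, "ax": 0, "ay": 0, "az": 0},
  {"tx": 0, "ty": 0, "tz": -0.119, "ax": 0, "ay": 0, "az": 0},
])

```text
t: 17.15
ee_pos: [0.4593, 0.0619, 0.1299]
orientation: [-3.141, 0.001, 0.66]
wrist_force: [0.5, 0.6, -1.1]
opening: 0.331
```

Call:
apply_moves([
  {"tx": 0.01, "ty": 0.018, "tz": 0.001, "ax": -0.026, "ay": 0.07, "az": 0.1},
  {"tx": 0.02, "ty": 0.036, "tz": 0.002, "ax": -0.051, "ay": 0.14, "az": 0.2},
  {"tx": 0.03, "ty": 0.052, "tz": 0.004, "ax": -0.077, "ay": 0.208, "az": 0.299},
  {"tx": 0.03, "ty": 0.052, "tz": 0.004, "ax": -0.077, "ay": 0.208, "az": 0.299},
  {"tx": 0.03, "ty": 0.052, "tz": 0.004, "ax": -0.077, "ay": 0.208, "az": 0.299},
])

```text
t: 17.77
ee_pos: [0.5144, 0.0395, 0.1257]
orientation: [3.097, -0.213, 0.367]
wrist_force: [-0.3, 0.1, -1.8]
opening: 0.327
```

Call:
apply_moves([
  {"tx": 0.014, "ty": 0.013, "tz": 0.005, "ax": -0.026, "ay": 0.07, "az": 0.1},
  {"tx": 0.027, "ty": 0.027, "tz": 0.01, "ax": -0.052, "ay": 0.14, "az": 0.2},
  {"tx": 0.041, "ty": 0.04, "tz": 0.014, "ax": -0.078, "ay": 0.208, "az": 0.299},
  {"tx": 0.041, "ty": 0.04, "tz": 0.014, "ax": -0.078, "ay": 0.208, "az": 0.299},
  {"tx": 0.041, "ty": 0.04, "tz": 0.014, "ax": -0.078, "ay": 0.208, "az": 0.299},
])

```text
t: 18.4
ee_pos: [0.569, 0.0171, 0.1231]
orientation: [3.116, -0.434, 0.062]
wrist_force: [-0.5, 0.4, -1.3]
opening: 0.329
```

Call:
apply_moves([
  {"tx": 0, "ty": 0, "tz": 0.03, "ax": 0, "ay": 0, "az": 0},
  {"tx": 0, "ty": 0, "tz": 0.055, "ax": 0, "ay": 0, "az": 0},
  {"tx": 0, "ty": 0, "tz": 0.07, "ax": 0, "ay": 0, "az": 0},
  {"tx": 0, "ty": 0, "tz": 0.079, "ax": 0, "ay": -0.001, "az": 0},
  {"tx": 0, "ty": 0, "tz": 0.079, "ax": 0, "ay": -0.001, "az": 0},
])

```text
t: 19.02
ee_pos: [0.6029, 0.0167, 0.0516]
orientation: [3.117, -0.435, 0.058]
wrist_force: [0.2, -0.0, -1.9]
opening: 0.326
```

Call:
apply_moves([
  {"tx": -0.001, "ty": 0, "tz": 0.001, "ax": 0, "ay": 0, "az": 0},
  {"tx": -0.002, "ty": 0, "tz": 0.002, "ax": 0, "ay": 0, "az": 0},
  {"tx": -0.003, "ty": 0, "tz": 0.003, "ax": 0, "ay": 0, "az": 0},
  {"tx": -0.003, "ty": 0, "tz": 0.003, "ax": 0, "ay": 0, "az": 0},
  {"tx": -0.003, "ty": 0, "tz": 0.003, "ax": 0, "ay": 0, "az": 0},
])

```text
t: 19.65
ee_pos: [0.6027, 0.0163, 0.0497]
orientation: [3.116, -0.439, 0.058]
wrist_force: [-7.0, -0.8, 24.3]
opening: 0.328
```

Call:
apply_moves([
  {"tx": 0, "ty": 0, "tz": -0.001, "ax": 0, "ay": 0, "az": 0},
  {"tx": 0, "ty": 0, "tz": -0.001, "ax": 0, "ay": 0, "az": 0},
  {"tx": 0, "ty": 0, "tz": -0.001, "ax": 0, "ay": 0, "az": 0},
  {"tx": 0, "ty": 0, "tz": -0.001, "ax": 0, "ay": 0, "az": 0},
  {"tx": 0, "ty": 0, "tz": -0.001, "ax": 0, "ay": 0, "az": 0},
], hand=0)

```text
t: 20.27
ee_pos: [0.6011, 0.0164, 0.0485]
orientation: [3.117, -0.435, 0.058]
wrist_force: [-0.6, 1.1, -0.4]
opening: 0.846
```

Call:
apply_moves([
  {"tx": 0, "ty": 0, "tz": 0, "ax": 0, "ay": 0, "az": 0},
  {"tx": 0, "ty": 0, "tz": -0.02, "ax": 0, "ay": 0, "az": 0},
  {"tx": 0, "ty": 0, "tz": -0.06, "ax": 0, "ay": 0, "az": 0},
  {"tx": 0, "ty": 0, "tz": -0.101, "ax": 0, "ay": 0, "az": 0},
  {"tx": 0, "ty": 0, "tz": -0.101, "ax": 0, "ay": 0, "az": 0},
])

```text
t: 20.9
ee_pos: [0.5586, 0.0164, 0.1427]
orientation: [3.116, -0.439, 0.058]
wrist_force: [-0.7, -0.4, 0.2]
opening: 1.001
```

Run:
```python
from plan import *
check()
# is the orange board still there?
F=robot.grab_frame("scene")
for o in robot.outline_of("board_c","scene"):
    ys,xs=np.nonzero(o["region"]);c=[xs.mean(),ys.mean()];print(round(o["conf"],2),np.round(c,1),np.round(onz("scene",[c],.01)[0][:2],3))
D=down(-.29);Z=.011;y=.086;P=(.4565,.158)
plan([((*P,.15),D),((*P,.011),D),((*P,.14),D),E(.035,y,.09),E(.035,y,Z),E(.0315,y,Z-.002),E(.0315,y,.11)])
```

```text
t 20.9 perr mm [ 0.5 -0.3  2.4] rerr [ 0.001 -0.004  0.   ] F [-0.7 -0.4  0.2] open mm 91.1
0.74 [275.4 242.2] [ 0.589 -0.047]
0.69 [294.1 219.5] [0.585 0.047]
0.62 [279.9 179.2] [0.46  0.159]
0 -0.081 -0.146 -0.052 -0.052 -0.435 0.337 hand - rows>=3.0
1 0.001 0 0.139 0 0 0 hand - rows>=2.2
2 0 0 -0.129 0 0 0 hand - rows>=2.1
3 0.12 0.022 0.019 0.052 0.435 -0.337 hand - rows>=3.0
4 0 0 0.079 0 0 0 hand - rows>=1.3
5 -0.003 0 0.002 0 0 0 hand - rows>=0.1
6 0 0 -0.101 0 0 0 hand - rows>=1.6
```

Call:
apply_moves([
  {"tx": -0.027, "ty": -0.049, "tz": -0.03, "ax": -0.017, "ay": -0.145, "az": 0.112},
  {"tx": -0.054, "ty": -0.097, "tz": -0.045, "ax": -0.035, "ay": -0.29, "az": 0.225},
  {"tx": -0.081, "ty": -0.146, "tz": -0.052, "ax": -0.052, "ay": -0.435, "az": 0.337},
  {"tx": -0.081, "ty": -0.146, "tz": -0.052, "ax": -0.052, "ay": -0.435, "az": 0.337},
  {"tx": -0.081, "ty": -0.146, "tz": -0.052, "ax": -0.052, "ay": -0.435, "az": 0.337},
])

```text
t: 21.62
ee_pos: [0.4567, 0.1587, 0.1487]
orientation: [3.141, 0.001, -0.288]
wrist_force: [-0.5, -0.8, -0.1]
opening: 1.001
```

Call:
apply_moves([
  {"tx": 0.001, "ty": 0, "tz": 0.05, "ax": 0, "ay": 0, "az": 0},
  {"tx": 0.001, "ty": 0, "tz": 0.1, "ax": 0, "ay": 0, "az": 0},
  {"tx": 0.001, "ty": 0, "tz": 0.13, "ax": 0, "ay": 0, "az": 0},
  {"tx": 0.001, "ty": 0, "tz": 0.139, "ax": 0, "ay": 0, "az": 0},
  {"tx": 0.001, "ty": 0, "tz": 0.139, "ax": 0, "ay": 0, "az": 0},
])

```text
t: 22.25
ee_pos: [0.4572, 0.1573, 0.0109]
orientation: [3.141, 0.0, -0.29]
wrist_force: [0.4, 0.4, 0.3]
opening: 1.0
```

Call:
apply_moves([
  {"tx": 0, "ty": 0, "tz": 0, "ax": 0, "ay": 0, "az": 0},
  {"tx": 0, "ty": 0, "tz": 0, "ax": 0, "ay": 0, "az": 0},
  {"tx": 0, "ty": 0, "tz": 0, "ax": 0, "ay": 0, "az": 0},
  {"tx": 0, "ty": 0, "tz": 0, "ax": 0, "ay": 0, "az": 0},
  {"tx": 0, "ty": 0, "tz": 0, "ax": 0, "ay": 0, "az": 0},
], hand=1)

```text
t: 22.88
ee_pos: [0.4573, 0.1577, 0.011]
orientation: [3.141, -0.0, -0.29]
wrist_force: [-0.2, -0.6, 0.4]
opening: 0.486
```

Call:
apply_moves([
  {"tx": 0, "ty": 0, "tz": 0, "ax": 0, "ay": 0, "az": 0},
  {"tx": 0, "ty": 0, "tz": 0, "ax": 0, "ay": 0, "az": 0},
  {"tx": 0, "ty": 0, "tz": 0, "ax": 0, "ay": 0, "az": 0},
  {"tx": 0, "ty": 0, "tz": 0, "ax": 0, "ay": 0, "az": 0},
  {"tx": 0, "ty": 0, "tz": 0, "ax": 0, "ay": 0, "az": 0},
])

```text
t: 23.5
ee_pos: [0.4572, 0.1577, 0.0109]
orientation: [3.141, 0.0, -0.29]
wrist_force: [-0.2, -0.5, 0.4]
opening: 0.325
```

Call:
apply_moves([
  {"tx": 0, "ty": 0, "tz": -0.04, "ax": 0, "ay": 0, "az": 0},
  {"tx": 0, "ty": 0, "tz": -0.09, "ax": 0, "ay": 0, "az": 0},
  {"tx": 0, "ty": 0, "tz": -0.129, "ax": 0, "ay": 0, "az": 0},
  {"tx": 0, "ty": 0, "tz": -0.129, "ax": 0, "ay": 0, "az": 0},
  {"tx": 0, "ty": 0, "tz": -0.129, "ax": 0, "ay": 0, "az": 0},
])

```text
t: 24.12
ee_pos: [0.4568, 0.1576, 0.1393]
orientation: [3.141, 0.001, -0.29]
wrist_force: [-0.4, -0.2, -2.8]
opening: 0.326
```

Call:
apply_moves([
  {"tx": 0.04, "ty": 0.007, "tz": 0.006, "ax": 0.017, "ay": 0.145, "az": -0.112},
  {"tx": 0.08, "ty": 0.014, "tz": 0.012, "ax": 0.035, "ay": 0.29, "az": -0.225},
  {"tx": 0.12, "ty": 0.022, "tz": 0.019, "ax": 0.052, "ay": 0.435, "az": -0.337},
  {"tx": 0.12, "ty": 0.022, "tz": 0.019, "ax": 0.052, "ay": 0.435, "az": -0.337},
  {"tx": 0.12, "ty": 0.022, "tz": 0.019, "ax": 0.052, "ay": 0.435, "az": -0.337},
])

```text
t: 24.75
ee_pos: [0.5647, 0.1023, 0.1197]
orientation: [3.118, -0.431, 0.056]
wrist_force: [-0.3, -0.1, -1.5]
opening: 0.327
```

Call:
apply_moves([
  {"tx": 0, "ty": 0, "tz": 0.03, "ax": 0, "ay": 0, "az": 0},
  {"tx": 0, "ty": 0, "tz": 0.055, "ax": 0, "ay": 0, "az": 0},
  {"tx": 0, "ty": 0, "tz": 0.07, "ax": 0, "ay": 0, "az": 0},
  {"tx": 0, "ty": 0, "tz": 0.079, "ax": 0, "ay": 0, "az": 0},
  {"tx": 0, "ty": 0, "tz": 0.079, "ax": 0, "ay": 0, "az": 0},
])

```text
t: 25.38
ee_pos: [0.5991, 0.1025, 0.0492]
orientation: [3.117, -0.434, 0.058]
wrist_force: [1.0, -0.2, -1.3]
opening: 0.324
```

Call:
apply_moves([
  {"tx": -0.001, "ty": 0, "tz": 0.001, "ax": 0, "ay": 0, "az": 0},
  {"tx": -0.002, "ty": 0, "tz": 0.001, "ax": 0, "ay": 0, "az": 0},
  {"tx": -0.003, "ty": 0, "tz": 0.001, "ax": 0, "ay": 0, "az": 0},
  {"tx": -0.003, "ty": 0, "tz": 0.001, "ax": 0, "ay": 0, "az": 0},
  {"tx": -0.003, "ty": 0, "tz": 0.001, "ax": 0, "ay": 0, "az": 0},
])

```text
t: 26.0
ee_pos: [0.5989, 0.1024, 0.0485]
orientation: [3.118, -0.439, 0.058]
wrist_force: [4.8, -0.1, 6.7]
opening: 0.33
```

Call:
apply_moves([
  {"tx": 0, "ty": 0, "tz": 0, "ax": 0, "ay": 0, "az": 0},
  {"tx": 0, "ty": 0, "tz": 0, "ax": 0, "ay": 0, "az": 0},
  {"tx": 0, "ty": 0, "tz": 0, "ax": 0, "ay": 0, "az": 0},
  {"tx": 0, "ty": 0, "tz": 0, "ax": 0, "ay": 0, "az": 0},
  {"tx": 0, "ty": 0, "tz": 0, "ax": 0, "ay": 0, "az": 0},
], hand=0)

```text
t: 26.62
ee_pos: [0.5969, 0.1021, 0.0471]
orientation: [3.117, -0.435, 0.058]
wrist_force: [-0.1, 0.4, 0.5]
opening: 0.842
```

Call:
apply_moves([
  {"tx": 0, "ty": 0, "tz": 0, "ax": 0, "ay": 0, "az": 0},
  {"tx": 0, "ty": 0, "tz": -0.02, "ax": 0, "ay": 0, "az": 0},
  {"tx": 0, "ty": 0, "tz": -0.06, "ax": 0, "ay": 0, "az": 0},
  {"tx": 0, "ty": 0, "tz": -0.1, "ax": 0, "ay": 0, "az": 0},
  {"tx": 0, "ty": 0, "tz": -0.1, "ax": 0, "ay": 0, "az": 0},
])

```text
t: 27.25
ee_pos: [0.5549, 0.1024, 0.1403]
orientation: [3.117, -0.439, 0.058]
wrist_force: [0.0, 0.5, -0.2]
opening: 0.998
```

Run:
```python
from plan import *
check()
F=robot.grab_frame("scene")
for o in robot.outline_of("board_c","scene"):
    ys,xs=np.nonzero(o["region"]);c=[xs.mean(),ys.mean()];print(round(o["conf"],2),np.round(c,1))
P=(.434,-.148)   # tin, grasp low opening 91 vs 56
D=down(0.)
S=(.6398,.2634)
plan([((.50,.0,.25),D),((*P,.13),D),((*P,.008),D),((*P,.25),D)])
```

```text
t 27.25 perr mm [ 0.4 -0.1  2.4] rerr [-0.    -0.004 -0.   ] F [ 0.   0.5 -0.2] open mm 90.8
0.86 [294.8 219.4]
0.79 [275.7 241.9]
0.74 [309.4 199.9]
0 -0.007 0.102 -0.125 0.012 -0.436 0.052 hand - rows>=2.6
1 -0.066 0.148 0.12 0 0 0 hand - rows>=3.2
2 0 0 0.122 0 0 0 hand - rows>=2.0
3 0 0 -0.121 0 0 0 hand - rows>=1.9
4 0 0 -0.121 0 0 0 hand - rows>=1.9
```

Call:
apply_moves([
  {"tx": -0.002, "ty": 0.034, "tz": -0.042, "ax": 0.004, "ay": -0.145, "az": 0.017},
  {"tx": -0.007, "ty": 0.102, "tz": -0.125, "ax": 0.012, "ay": -0.436, "az": 0.052},
  {"tx": -0.007, "ty": 0.102, "tz": -0.125, "ax": 0.012, "ay": -0.436, "az": 0.052},
  {"tx": -0.007, "ty": 0.102, "tz": -0.125, "ax": 0.012, "ay": -0.436, "az": 0.052},
  {"tx": -0.007, "ty": 0.102, "tz": -0.125, "ax": 0.012, "ay": -0.436, "az": 0.052},
])

```text
t: 27.98
ee_pos: [0.5017, -0.0013, 0.2505]
orientation: [-3.142, -0.001, -0.002]
wrist_force: [-0.1, 0.1, -0.1]
opening: 0.997
```

Call:
apply_moves([
  {"tx": -0.066, "ty": 0.148, "tz": 0.12, "ax": 0, "ay": 0, "az": 0},
  {"tx": -0.066, "ty": 0.148, "tz": 0.12, "ax": 0, "ay": 0, "az": 0},
  {"tx": -0.066, "ty": 0.148, "tz": 0.12, "ax": 0, "ay": 0, "az": 0},
  {"tx": -0.066, "ty": 0.148, "tz": 0.12, "ax": 0, "ay": 0, "az": 0},
  {"tx": -0.066, "ty": 0.148, "tz": 0.12, "ax": 0, "ay": 0, "az": 0},
])

```text
t: 28.6
ee_pos: [0.4339, -0.1476, 0.1292]
orientation: [-3.14, 0.002, -0.002]
wrist_force: [0.1, -0.2, -0.4]
opening: 0.997
```

Call:
apply_moves([
  {"tx": 0, "ty": 0, "tz": 0.04, "ax": 0, "ay": 0, "az": 0},
  {"tx": 0, "ty": 0, "tz": 0.08, "ax": 0, "ay": 0, "az": 0},
  {"tx": 0, "ty": 0, "tz": 0.11, "ax": 0, "ay": 0, "az": 0},
  {"tx": 0, "ty": 0, "tz": 0.122, "ax": 0, "ay": 0, "az": 0},
  {"tx": 0, "ty": 0, "tz": 0.122, "ax": 0, "ay": 0, "az": 0},
])

```text
t: 29.22
ee_pos: [0.4348, -0.1473, 0.0085]
orientation: [-3.141, 0.0, 0.001]
wrist_force: [-0.0, -0.0, 0.2]
opening: 1.0
```

Call:
apply_moves([
  {"tx": 0, "ty": 0, "tz": 0, "ax": 0, "ay": 0, "az": 0},
  {"tx": 0, "ty": 0, "tz": 0, "ax": 0, "ay": 0, "az": 0},
  {"tx": 0, "ty": 0, "tz": 0, "ax": 0, "ay": 0, "az": 0},
  {"tx": 0, "ty": 0, "tz": 0, "ax": 0, "ay": 0, "az": 0},
  {"tx": 0, "ty": 0, "tz": 0, "ax": 0, "ay": 0, "az": 0},
], hand=1)

```text
t: 29.85
ee_pos: [0.4345, -0.148, 0.0087]
orientation: [-3.141, -0.0, -0.0]
wrist_force: [-0.8, -0.1, 6.9]
opening: 0.606
```

Run:
```python
from plan import *
D=down(0.);S=(.6398,.2634)
plan([((.55,-.0,.25),D),((*S,.25),D),((*S,.095),D),((*S,.081),D),((*S,.20),D)])
```

```text
0 0.116 -0.148 0 0 0 0 hand - rows>=3.0
1 0.045 -0.131 0.001 0 0 0 hand - rows>=2.2
2 0.045 -0.132 0 0 0 0 hand - rows>=2.2
3 0 0 0.155 0 0 0 hand - rows>=2.5
4 0 0 0.014 0 0 0 hand - rows>=0.2
5 0 0 -0.119 0 0 0 hand - rows>=1.9
```

Call:
apply_moves([
  {"tx": 0, "ty": 0, "tz": 0, "ax": 0, "ay": 0, "az": 0},
  {"tx": 0, "ty": 0, "tz": -0.02, "ax": 0, "ay": 0, "az": 0},
  {"tx": 0, "ty": 0, "tz": -0.07, "ax": 0, "ay": 0, "az": 0},
  {"tx": 0, "ty": 0, "tz": -0.121, "ax": 0, "ay": 0, "az": 0},
  {"tx": 0, "ty": 0, "tz": -0.121, "ax": 0, "ay": 0, "az": 0},
])

```text
t: 30.48
ee_pos: [0.4361, -0.1488, 0.1324]
orientation: [3.139, -0.005, -0.0]
wrist_force: [0.1, -0.4, -3.0]
opening: 0.608
```

Call:
apply_moves([
  {"tx": 0, "ty": 0, "tz": -0.06, "ax": 0, "ay": 0, "az": 0},
  {"tx": 0, "ty": 0, "tz": -0.121, "ax": 0, "ay": 0, "az": 0},
  {"tx": 0, "ty": 0, "tz": -0.121, "ax": 0, "ay": 0, "az": 0},
  {"tx": 0, "ty": 0, "tz": -0.121, "ax": 0, "ay": 0, "az": 0},
  {"tx": 0, "ty": 0, "tz": -0.121, "ax": 0, "ay": 0, "az": 0},
])

```text
t: 31.1
ee_pos: [0.4336, -0.1476, 0.2487]
orientation: [-3.14, 0.003, -0.0]
wrist_force: [-0.6, 0.6, -0.9]
opening: 0.611
```

Call:
apply_moves([
  {"tx": 0.029, "ty": -0.037, "tz": 0, "ax": 0, "ay": 0, "az": 0},
  {"tx": 0.058, "ty": -0.074, "tz": 0, "ax": 0, "ay": 0, "az": 0},
  {"tx": 0.087, "ty": -0.111, "tz": 0, "ax": 0, "ay": 0, "az": 0},
  {"tx": 0.116, "ty": -0.148, "tz": 0, "ax": 0, "ay": 0, "az": 0},
  {"tx": 0.116, "ty": -0.148, "tz": 0, "ax": 0, "ay": 0, "az": 0},
])

```text
t: 31.72
ee_pos: [0.5513, 0.0022, 0.2485]
orientation: [-3.14, 0.003, 0.002]
wrist_force: [-1.0, -0.0, -1.3]
opening: 0.607
```

Call:
apply_moves([
  {"tx": 0.015, "ty": -0.044, "tz": 0, "ax": 0, "ay": 0, "az": 0},
  {"tx": 0.03, "ty": -0.088, "tz": 0, "ax": 0, "ay": 0, "az": 0},
  {"tx": 0.045, "ty": -0.131, "tz": 0.001, "ax": 0, "ay": 0, "az": 0},
  {"tx": 0.045, "ty": -0.131, "tz": 0.001, "ax": 0, "ay": 0, "az": 0},
  {"tx": 0.045, "ty": -0.131, "tz": 0.001, "ax": 0, "ay": 0, "az": 0},
])

```text
t: 32.35
ee_pos: [0.5948, 0.13, 0.2484]
orientation: [3.141, 0.002, -0.0]
wrist_force: [-1.0, 0.1, -1.4]
opening: 0.606
```

Call:
apply_moves([
  {"tx": 0.015, "ty": -0.044, "tz": 0, "ax": 0, "ay": 0, "az": 0},
  {"tx": 0.03, "ty": -0.088, "tz": 0, "ax": 0, "ay": 0, "az": 0},
  {"tx": 0.045, "ty": -0.132, "tz": 0, "ax": 0, "ay": 0, "az": 0},
  {"tx": 0.045, "ty": -0.132, "tz": 0, "ax": 0, "ay": 0, "az": 0},
  {"tx": 0.045, "ty": -0.132, "tz": 0, "ax": 0, "ay": 0, "az": 0},
])

```text
t: 32.98
ee_pos: [0.6404, 0.2614, 0.249]
orientation: [3.141, 0.001, -0.001]
wrist_force: [-1.1, 0.6, -0.8]
opening: 0.61
```

Call:
apply_moves([
  {"tx": 0, "ty": 0, "tz": 0.04, "ax": 0, "ay": 0, "az": 0},
  {"tx": 0, "ty": 0, "tz": 0.08, "ax": 0, "ay": 0, "az": 0},
  {"tx": 0, "ty": 0, "tz": 0.12, "ax": 0, "ay": 0, "az": 0},
  {"tx": 0, "ty": 0, "tz": 0.155, "ax": 0, "ay": 0, "az": 0},
  {"tx": 0, "ty": 0, "tz": 0.155, "ax": 0, "ay": 0, "az": 0},
])

```text
t: 33.6
ee_pos: [0.6388, 0.2608, 0.0924]
orientation: [3.14, 0.005, -0.002]
wrist_force: [-0.5, -0.6, -0.6]
opening: 0.607
```

Run:
```python
from plan import *
o=robot.get_obs();print(o["ee_pos"],o["opening"],o["wrist_force"])
f=robot.grab_frame("scene");g=robot.grab_frame("top")
V=np.hstack([cv2.resize(x[:,:,::-1],(400,320),interpolation=cv2.INTER_CUBIC) for x in(f[110:230,280:430],g[100:220,130:280])])
cv2.imwrite("pics/tin1.png",V)
```

```text
[0.63879109 0.26077711 0.09238839] 0.6068187855839663 [-0.47424192 -0.64295305 -0.59336037]
```

View pics/tin1.png

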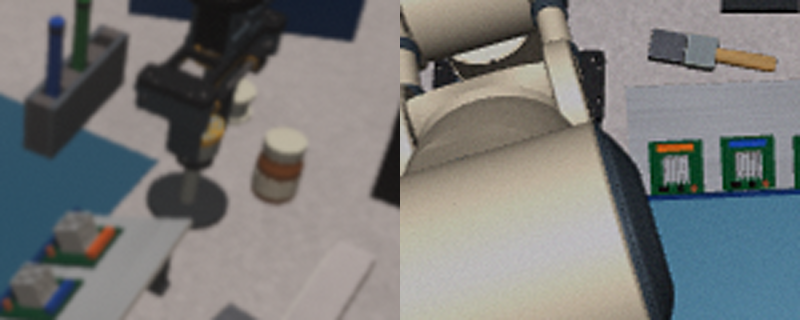

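Call:
apply_moves([
  {"tx": 0, "ty": 0, "tz": 0.005, "ax": 0, "ay": 0, "az": 0},
  {"tx": 0, "ty": 0, "tz": 0.01, "ax": 0, "ay": 0, "az": 0},
  {"tx": 0, "ty": 0, "tz": 0.014, "ax": 0, "ay": 0, "az": 0},
  {"tx": 0, "ty": 0, "tz": 0.014, "ax": 0, "ay": 0, "az": 0},
  {"tx": 0, "ty": 0, "tz": 0.014, "ax": 0, "ay": 0, "az": 0},
])

```text
t: 34.33
ee_pos: [0.6406, 0.2631, 0.0806]
orientation: [-3.141, 0.0, -0.0]
wrist_force: [-0.7, 0.0, -1.4]
opening: 0.609
```

Call:
apply_moves([
  {"tx": 0, "ty": 0, "tz": 0.001, "ax": 0, "ay": 0, "az": 0},
  {"tx": 0, "ty": 0, "tz": 0.001, "ax": 0, "ay": 0, "az": 0},
  {"tx": 0, "ty": 0, "tz": 0.002, "ax": 0, "ay": 0, "az": 0},
  {"tx": 0, "ty": 0, "tz": 0.002, "ax": 0, "ay": 0, "az": 0},
  {"tx": 0, "ty": 0, "tz": 0.002, "ax": 0, "ay": 0, "az": 0},
])

```text
t: 34.95
ee_pos: [0.6406, 0.263, 0.0787]
orientation: [-3.141, 0.0, -0.0]
wrist_force: [-0.7, -0.2, 3.2]
opening: 0.609
```

Call:
apply_moves([
  {"tx": 0, "ty": 0, "tz": 0, "ax": 0, "ay": 0, "az": 0},
  {"tx": 0, "ty": 0, "tz": 0, "ax": 0, "ay": 0, "az": 0},
  {"tx": 0, "ty": 0, "tz": 0, "ax": 0, "ay": 0, "az": 0},
  {"tx": 0, "ty": 0, "tz": 0, "ax": 0, "ay": 0, "az": 0},
  {"tx": 0, "ty": 0, "tz": 0, "ax": 0, "ay": 0, "az": 0},
], hand=0)

```text
t: 35.58
ee_pos: [0.6406, 0.263, 0.0785]
orientation: [-3.141, 0.0, -0.0]
wrist_force: [-0.6, -0.1, -0.8]
opening: 1.001
```

Call:
apply_moves([
  {"tx": 0, "ty": 0, "tz": -0.02, "ax": 0, "ay": 0, "az": 0},
  {"tx": 0, "ty": 0, "tz": -0.06, "ax": 0, "ay": 0, "az": 0},
  {"tx": 0, "ty": 0, "tz": -0.121, "ax": 0, "ay": 0, "az": 0},
  {"tx": 0, "ty": 0, "tz": -0.121, "ax": 0, "ay": 0, "az": 0},
  {"tx": 0, "ty": 0, "tz": -0.121, "ax": 0, "ay": 0, "az": 0},
])

```text
t: 36.2
ee_pos: [0.6404, 0.2629, 0.1993]
orientation: [-3.141, 0.0, -0.0]
wrist_force: [-0.3, 0.7, -0.0]
opening: 1.0
```

```bash
cat >> plan.py <<'E'
RT_F=RF@np.diag([1,-1,-1.])
Ff=lambda x,y,z:(OF+RF@[x,y,z],RT_F)
E
python3 - <<'E'
from plan import *
check()
D=down(np.pi/2);B=(.4572,.2664)
plan([((.56,.2664,.27),down(np.pi/4)),((*B,.27),D),((*B,.127),D),((*B,.30),D)])
E
```

```text
t 36.2 perr mm [ 0.1 -0.3 -0.3] rerr [0. 0. 0.] F [-0.3  0.7 -0. ] open mm 91.0
0 -0.04 -0.002 -0.035 0 0 -0.393 hand - rows>=2.1
1 -0.037 -0.017 -0.035 -0.001 0 -0.393 hand - rows>=2.1
2 -0.036 -0.036 0 0 0 -0.392 hand - rows>=2.1
3 -0.02 -0.047 0 0 0 -0.393 hand - rows>=2.1
4 0 0 0.143 0 0 0 hand - rows>=2.3
5 0 0 -0.173 0 0 0 hand - rows>=2.8
```

Call:
apply_moves([
  {"tx": -0.04, "ty": -0.002, "tz": -0.035, "ax": 0, "ay": 0, "az": -0.393},
  {"tx": -0.04, "ty": -0.002, "tz": -0.035, "ax": 0, "ay": 0, "az": -0.393},
  {"tx": -0.04, "ty": -0.002, "tz": -0.035, "ax": 0, "ay": 0, "az": -0.393},
  {"tx": -0.04, "ty": -0.002, "tz": -0.035, "ax": 0, "ay": 0, "az": -0.393},
  {"tx": -0.04, "ty": -0.002, "tz": -0.035, "ax": 0, "ay": 0, "az": -0.393},
])

```text
t: 36.83
ee_pos: [0.6006, 0.2648, 0.2336]
orientation: [-3.141, 0.001, 0.39]
wrist_force: [0.4, -0.2, -0.5]
opening: 1.002
```

Call:
apply_moves([
  {"tx": -0.037, "ty": -0.017, "tz": -0.035, "ax": -0.001, "ay": 0, "az": -0.393},
  {"tx": -0.037, "ty": -0.017, "tz": -0.035, "ax": -0.001, "ay": 0, "az": -0.393},
  {"tx": -0.037, "ty": -0.017, "tz": -0.035, "ax": -0.001, "ay": 0, "az": -0.393},
  {"tx": -0.037, "ty": -0.017, "tz": -0.035, "ax": -0.001, "ay": 0, "az": -0.393},
  {"tx": -0.037, "ty": -0.017, "tz": -0.035, "ax": -0.001, "ay": 0, "az": -0.393},
])

```text
t: 37.45
ee_pos: [0.5601, 0.2663, 0.2689]
orientation: [3.142, 0.001, 0.782]
wrist_force: [-0.2, 0.9, -0.5]
opening: 1.002
```

Call:
apply_moves([
  {"tx": -0.036, "ty": -0.036, "tz": 0, "ax": 0, "ay": 0, "az": -0.392},
  {"tx": -0.036, "ty": -0.036, "tz": 0, "ax": 0, "ay": 0, "az": -0.392},
  {"tx": -0.036, "ty": -0.036, "tz": 0, "ax": 0, "ay": 0, "az": -0.392},
  {"tx": -0.036, "ty": -0.036, "tz": 0, "ax": 0, "ay": 0, "az": -0.392},
  {"tx": -0.036, "ty": -0.036, "tz": 0, "ax": 0, "ay": 0, "az": -0.392},
])

```text
t: 38.08
ee_pos: [0.5094, 0.2664, 0.2693]
orientation: [3.141, 0.0, 1.174]
wrist_force: [1.0, 0.8, 0.3]
opening: 0.999
```

Call:
apply_moves([
  {"tx": -0.02, "ty": -0.047, "tz": 0, "ax": 0, "ay": 0, "az": -0.393},
  {"tx": -0.02, "ty": -0.047, "tz": 0, "ax": 0, "ay": 0, "az": -0.393},
  {"tx": -0.02, "ty": -0.047, "tz": 0, "ax": 0, "ay": 0, "az": -0.393},
  {"tx": -0.02, "ty": -0.047, "tz": 0, "ax": 0, "ay": 0, "az": -0.393},
  {"tx": -0.02, "ty": -0.047, "tz": 0, "ax": 0, "ay": 0, "az": -0.393},
])

```text
t: 38.7
ee_pos: [0.4584, 0.266, 0.2694]
orientation: [3.141, 0.0, 1.567]
wrist_force: [-0.3, 0.1, 0.7]
opening: 0.996
```

Call:
apply_moves([
  {"tx": 0, "ty": 0, "tz": 0.04, "ax": 0, "ay": 0, "az": 0},
  {"tx": 0, "ty": 0, "tz": 0.08, "ax": 0, "ay": 0, "az": 0},
  {"tx": 0, "ty": 0, "tz": 0.12, "ax": 0, "ay": 0, "az": 0},
  {"tx": 0, "ty": 0, "tz": 0.143, "ax": 0, "ay": 0, "az": 0},
  {"tx": 0, "ty": 0, "tz": 0.143, "ax": 0, "ay": 0, "az": 0},
])

```text
t: 39.33
ee_pos: [0.4573, 0.2655, 0.1252]
orientation: [-3.139, 0.002, 1.569]
wrist_force: [-0.5, 0.0, -0.8]
opening: 0.999
```

Run:
```python
from plan import *
o=robot.get_obs();print(o["ee_pos"],o["joints"],o["wrist_force"])
f=robot.grab_frame("scene")
cv2.imwrite("pics/d1.png",cv2.resize(f[60:240,240:420,::-1],(600,600),interpolation=cv2.INTER_CUBIC))
```

```text
[0.4573018  0.26548426 0.1251506 ] [ 4.13343117e-01  4.71430629e-01  1.68409054e+00 -5.42481348e-04
  9.89123728e-01  4.15647833e-01] [-0.51000007  0.02355202 -0.75832326]
```

View pics/d1.png

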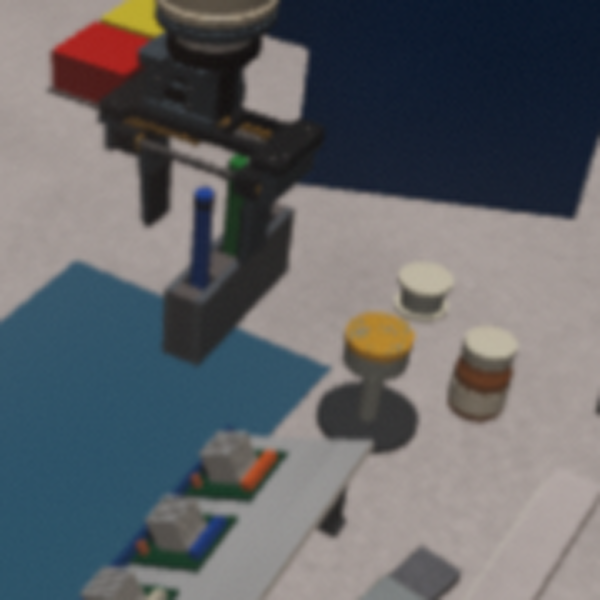

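Call:
apply_moves([
  {"tx": 0, "ty": 0, "tz": 0, "ax": 0, "ay": 0, "az": 0},
  {"tx": 0, "ty": 0, "tz": 0, "ax": 0, "ay": 0, "az": 0},
  {"tx": 0, "ty": 0, "tz": 0, "ax": 0, "ay": 0, "az": 0},
  {"tx": 0, "ty": 0, "tz": 0, "ax": 0, "ay": 0, "az": 0},
  {"tx": 0, "ty": 0, "tz": 0, "ax": 0, "ay": 0, "az": 0},
], hand=1)

```text
t: 40.0
ee_pos: [0.458, 0.2659, 0.1266]
orientation: [3.141, 0.0, 1.571]
wrist_force: [-0.2, 0.1, 0.3]
opening: 0.486
```

Call:
apply_moves([
  {"tx": 0, "ty": 0, "tz": 0, "ax": 0, "ay": 0, "az": 0},
  {"tx": 0, "ty": 0, "tz": 0, "ax": 0, "ay": 0, "az": 0},
  {"tx": 0, "ty": 0, "tz": 0, "ax": 0, "ay": 0, "az": 0},
  {"tx": 0, "ty": 0, "tz": 0, "ax": 0, "ay": 0, "az": 0},
  {"tx": 0, "ty": 0, "tz": 0, "ax": 0, "ay": 0, "az": 0},
])

```text
t: 40.62
ee_pos: [0.458, 0.266, 0.1265]
orientation: [3.141, 0.0, 1.571]
wrist_force: [0.6, 0.2, 0.2]
opening: 0.192
```

Call:
apply_moves([
  {"tx": 0, "ty": 0, "tz": -0.03, "ax": 0, "ay": 0, "az": 0},
  {"tx": 0, "ty": 0, "tz": -0.07, "ax": 0, "ay": 0, "az": 0},
  {"tx": 0, "ty": 0, "tz": -0.12, "ax": 0, "ay": 0, "az": 0},
  {"tx": 0, "ty": 0, "tz": -0.173, "ax": 0, "ay": 0, "az": 0},
  {"tx": 0, "ty": 0, "tz": -0.173, "ax": 0, "ay": 0, "az": 0},
])

```text
t: 41.25
ee_pos: [0.4595, 0.2667, 0.3033]
orientation: [3.135, -0.002, 1.571]
wrist_force: [0.4, 0.6, -1.1]
opening: 0.191
```

Run:
```python
from plan import *
o=robot.get_obs();print(o["ee_pos"],o["opening"],o["wrist_force"],o["t"])
y=-.07;L=.122
A=Ff(.05,y,L+.06);print(A[0])
plan([((.46,.05,.30),down(np.pi/4)),((.44,-.2,.30),down(0)),A,Ff(.05,y,L+.012),Ff(.016,y,L+.008)])
```

```text
[0.45948741 0.26672797 0.30326667] 0.19116931499222553 [ 0.35717361  0.63626712 -1.11749781] 41.25
[ 0.49240852 -0.40123507  0.19092147]
0 -0.108 0.001 0 0 0 0.393 hand - rows>=2.1
1 -0.099 0.043 0 0 0 0.392 hand - rows>=2.1
2 -0.096 0.081 0 0 0 0.393 hand - rows>=2.1
3 -0.057 0.112 0 0 0 0.393 hand - rows>=2.1
4 0.026 0.1 0.054 -0.003 0.349 0.008 hand - rows>=1.9
5 0.007 0.101 0.061 -0.002 0.349 0.008 hand - rows>=1.9
6 0 0 0.048 0 0 0 hand - rows>=0.8
7 -0.034 0 0.004 0 0 0 hand - rows>=0.5
```

Call:
apply_moves([
  {"tx": -0.108, "ty": 0.001, "tz": 0, "ax": 0, "ay": 0, "az": 0.393},
  {"tx": -0.108, "ty": 0.001, "tz": 0, "ax": 0, "ay": 0, "az": 0.393},
  {"tx": -0.108, "ty": 0.001, "tz": 0, "ax": 0, "ay": 0, "az": 0.393},
  {"tx": -0.108, "ty": 0.001, "tz": 0, "ax": 0, "ay": 0, "az": 0.393},
  {"tx": -0.108, "ty": 0.001, "tz": 0, "ax": 0, "ay": 0, "az": 0.393},
])

```text
t: 41.88
ee_pos: [0.4588, 0.1588, 0.2991]
orientation: [-3.141, 0.0, 1.18]
wrist_force: [-0.4, -0.5, -0.1]
opening: 0.193
```

Call:
apply_moves([
  {"tx": -0.099, "ty": 0.043, "tz": 0, "ax": 0, "ay": 0, "az": 0.392},
  {"tx": -0.099, "ty": 0.043, "tz": 0, "ax": 0, "ay": 0, "az": 0.392},
  {"tx": -0.099, "ty": 0.043, "tz": 0, "ax": 0, "ay": 0, "az": 0.392},
  {"tx": -0.099, "ty": 0.043, "tz": 0, "ax": 0, "ay": 0, "az": 0.392},
  {"tx": -0.099, "ty": 0.043, "tz": 0, "ax": 0, "ay": 0, "az": 0.392},
])

```text
t: 42.5
ee_pos: [0.4607, 0.0512, 0.2995]
orientation: [3.141, 0.0, 0.789]
wrist_force: [0.7, 0.7, -2.3]
opening: 0.189
```

Call:
apply_moves([
  {"tx": -0.096, "ty": 0.081, "tz": 0, "ax": 0, "ay": 0, "az": 0.393},
  {"tx": -0.096, "ty": 0.081, "tz": 0, "ax": 0, "ay": 0, "az": 0.393},
  {"tx": -0.096, "ty": 0.081, "tz": 0, "ax": 0, "ay": 0, "az": 0.393},
  {"tx": -0.096, "ty": 0.081, "tz": 0, "ax": 0, "ay": 0, "az": 0.393},
  {"tx": -0.096, "ty": 0.081, "tz": 0, "ax": 0, "ay": 0, "az": 0.393},
])

```text
t: 43.12
ee_pos: [0.4503, -0.0737, 0.2996]
orientation: [3.141, -0.0, 0.396]
wrist_force: [-0.4, -0.2, -0.4]
opening: 0.189
```

Call:
apply_moves([
  {"tx": -0.057, "ty": 0.112, "tz": 0, "ax": 0, "ay": 0, "az": 0.393},
  {"tx": -0.057, "ty": 0.112, "tz": 0, "ax": 0, "ay": 0, "az": 0.393},
  {"tx": -0.057, "ty": 0.112, "tz": 0, "ax": 0, "ay": 0, "az": 0.393},
  {"tx": -0.057, "ty": 0.112, "tz": 0, "ax": 0, "ay": 0, "az": 0.393},
  {"tx": -0.057, "ty": 0.112, "tz": 0, "ax": 0, "ay": 0, "az": 0.393},
])

```text
t: 43.75
ee_pos: [0.4406, -0.1989, 0.2997]
orientation: [3.142, -0.0, 0.003]
wrist_force: [0.8, 0.3, -0.4]
opening: 0.192
```

Call:
apply_moves([
  {"tx": 0.026, "ty": 0.1, "tz": 0.054, "ax": -0.003, "ay": 0.349, "az": 0.008},
  {"tx": 0.026, "ty": 0.1, "tz": 0.054, "ax": -0.003, "ay": 0.349, "az": 0.008},
  {"tx": 0.026, "ty": 0.1, "tz": 0.054, "ax": -0.003, "ay": 0.349, "az": 0.008},
  {"tx": 0.026, "ty": 0.1, "tz": 0.054, "ax": -0.003, "ay": 0.349, "az": 0.008},
  {"tx": 0.026, "ty": 0.1, "tz": 0.054, "ax": -0.003, "ay": 0.349, "az": 0.008},
])

```text
t: 44.38
ee_pos: [0.4672, -0.2992, 0.2465]
orientation: [3.139, -0.349, -0.005]
wrist_force: [0.0, -0.5, -1.4]
opening: 0.191
```

Call:
apply_moves([
  {"tx": 0.007, "ty": 0.101, "tz": 0.061, "ax": -0.002, "ay": 0.349, "az": 0.008},
  {"tx": 0.007, "ty": 0.101, "tz": 0.061, "ax": -0.002, "ay": 0.349, "az": 0.008},
  {"tx": 0.007, "ty": 0.101, "tz": 0.061, "ax": -0.002, "ay": 0.349, "az": 0.008},
  {"tx": 0.007, "ty": 0.101, "tz": 0.061, "ax": -0.002, "ay": 0.349, "az": 0.008},
  {"tx": 0.007, "ty": 0.101, "tz": 0.061, "ax": -0.002, "ay": 0.349, "az": 0.008},
])

```text
t: 45.0
ee_pos: [0.4936, -0.4006, 0.1914]
orientation: [-3.14, -0.698, -0.015]
wrist_force: [0.2, -0.6, -0.5]
opening: 0.188
```

Run:
```python
from plan import *
o=robot.get_obs();print(o["ee_pos"],o["orientation"],o["joints"].round(2),"want",Ff(.05,-.07,.182)[0],R.from_matrix(RT_F).as_euler("xyz"))
f=robot.grab_frame("scene")
cv2.imwrite("pics/d2.png",cv2.resize(f[200:384,100:300,::-1],(600,552),interpolation=cv2.INTER_CUBIC))
```

```text
[ 0.49360172 -0.40060395  0.19143934] [-3.14042097 -0.69759909 -0.01542293] [-1.1   0.44  1.82  0.95  0.77 -0.19] want [ 0.49240852 -0.40123507  0.19092147] [ 3.14159265 -0.6981317  -0.01684387]
```

View pics/d2.png

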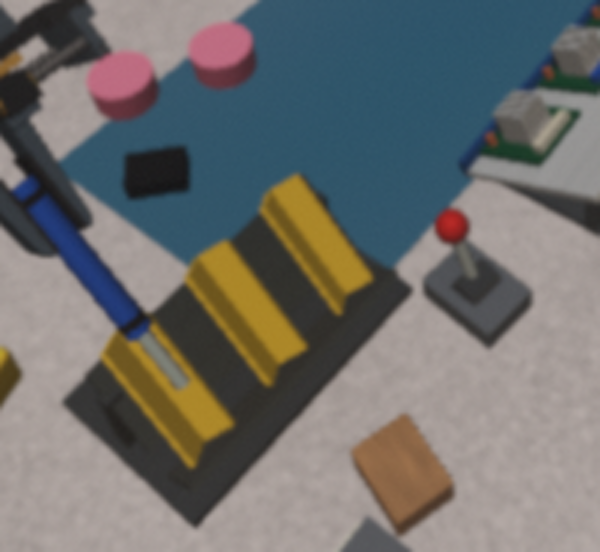

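Call:
apply_moves([
  {"tx": 0, "ty": 0, "tz": 0.02, "ax": 0, "ay": 0, "az": 0},
  {"tx": 0, "ty": 0, "tz": 0.04, "ax": 0, "ay": 0, "az": 0},
  {"tx": 0, "ty": 0, "tz": 0.048, "ax": 0, "ay": 0, "az": 0},
  {"tx": 0, "ty": 0, "tz": 0.048, "ax": 0, "ay": 0, "az": 0},
  {"tx": 0, "ty": 0, "tz": 0.048, "ax": 0, "ay": 0, "az": 0},
])

```text
t: 45.68
ee_pos: [0.5237, -0.4023, 0.1543]
orientation: [-3.141, -0.698, -0.017]
wrist_force: [-0.2, -0.5, -0.4]
opening: 0.19
```

Call:
apply_moves([
  {"tx": -0.01, "ty": 0, "tz": 0, "ax": 0, "ay": 0, "az": 0},
  {"tx": -0.02, "ty": 0, "tz": 0.002, "ax": 0, "ay": 0, "az": 0},
  {"tx": -0.03, "ty": 0, "tz": 0.004, "ax": 0, "ay": 0, "az": 0},
  {"tx": -0.034, "ty": 0, "tz": 0.004, "ax": 0, "ay": 0, "az": 0},
  {"tx": -0.034, "ty": 0, "tz": 0.004, "ax": 0, "ay": 0, "az": 0},
])

```text
t: 46.3
ee_pos: [0.5001, -0.4021, 0.1296]
orientation: [-3.141, -0.698, -0.017]
wrist_force: [0.9, -1.4, 0.1]
opening: 0.194
```

Call:
apply_moves([
  {"tx": 0, "ty": 0, "tz": 0.002, "ax": 0, "ay": 0, "az": 0},
  {"tx": 0, "ty": 0, "tz": 0.004, "ax": 0, "ay": 0, "az": 0},
  {"tx": 0, "ty": 0, "tz": 0.006, "ax": 0, "ay": 0, "az": 0},
  {"tx": 0, "ty": 0, "tz": 0.006, "ax": 0, "ay": 0, "az": 0},
  {"tx": 0, "ty": 0, "tz": 0.006, "ax": 0, "ay": 0, "az": 0},
])

```text
t: 46.92
ee_pos: [0.5042, -0.4019, 0.1247]
orientation: [-3.141, -0.698, -0.017]
wrist_force: [0.2, -0.6, -0.3]
opening: 0.192
```

Call:
apply_moves([
  {"tx": -0.001, "ty": 0, "tz": 0.001, "ax": 0, "ay": 0, "az": 0},
  {"tx": -0.002, "ty": 0, "tz": 0.002, "ax": 0, "ay": 0, "az": 0},
  {"tx": -0.003, "ty": 0, "tz": 0.003, "ax": 0, "ay": 0, "az": 0},
  {"tx": -0.003, "ty": 0, "tz": 0.003, "ax": 0, "ay": 0, "az": 0},
  {"tx": -0.003, "ty": 0, "tz": 0.003, "ax": 0, "ay": 0, "az": 0},
])

```text
t: 47.55
ee_pos: [0.5036, -0.4022, 0.1212]
orientation: [3.141, -0.699, -0.017]
wrist_force: [-12.7, 1.9, 15.0]
opening: 0.192
```

Call:
apply_moves([
  {"tx": 0, "ty": 0, "tz": -0.001, "ax": 0, "ay": 0, "az": 0},
  {"tx": 0, "ty": 0, "tz": -0.001, "ax": 0, "ay": 0, "az": 0},
  {"tx": 0, "ty": 0, "tz": -0.001, "ax": 0, "ay": 0, "az": 0},
  {"tx": 0, "ty": 0, "tz": -0.001, "ax": 0, "ay": 0, "az": 0},
  {"tx": 0, "ty": 0, "tz": -0.001, "ax": 0, "ay": 0, "az": 0},
], hand=0)

```text
t: 48.18
ee_pos: [0.5031, -0.4019, 0.1212]
orientation: [-3.141, -0.698, -0.017]
wrist_force: [0.8, 0.0, 0.6]
opening: 0.708
```

Call:
apply_moves([
  {"tx": 0, "ty": 0, "tz": 0, "ax": 0, "ay": 0, "az": 0},
  {"tx": 0, "ty": 0, "tz": -0.02, "ax": 0, "ay": 0, "az": 0},
  {"tx": 0, "ty": 0, "tz": -0.06, "ax": 0, "ay": 0, "az": 0},
  {"tx": 0, "ty": 0, "tz": -0.12, "ax": 0, "ay": 0, "az": 0},
  {"tx": 0, "ty": 0, "tz": -0.12, "ax": 0, "ay": 0, "az": 0},
])

```text
t: 48.8
ee_pos: [0.4247, -0.402, 0.216]
orientation: [3.136, -0.7, -0.015]
wrist_force: [-0.5, -0.4, -0.6]
opening: 0.998
```

Run:
```python
from plan import *
moved(-.003,0,.006+.003-.001-.12)
check()
f=robot.grab_frame("scene")
cv2.imwrite("pics/d3.png",cv2.resize(f[200:384,100:300,::-1],(600,552),interpolation=cv2.INTER_CUBIC))
D=down(np.pi/2);B=(.4546,.3265)
plan([((.42,-.25,.28),down(0)),((.46,.0,.28),down(np.pi/4)),((*B,.28),D),((*B,.127),D),((*B,.30),D)])
```

```text
t 48.8 perr mm [-0.9 -1.7  2.7] rerr [ 0.005 -0.001  0.001] F [-0.5 -0.4 -0.6] open mm 90.8
0 0.018 -0.075 -0.028 0.003 -0.349 -0.008 hand - rows>=1.9
1 0.008 -0.075 -0.033 0.002 -0.349 -0.008 hand - rows>=1.9
2 0.02 -0.125 0 0.001 0 -0.393 hand - rows>=2.1
3 0.067 -0.108 0 0 0 -0.392 hand - rows>=2.1
4 0.113 -0.117 0 0 0 -0.393 hand - rows>=2.6
5 0.15 -0.065 0 0 -0.001 -0.393 hand - rows>=2.6
6 0 0 0.153 0 0 0 hand - rows>=2.4
7 0 0 -0.173 0 0 0 hand - rows>=2.8
```

View pics/d3.png

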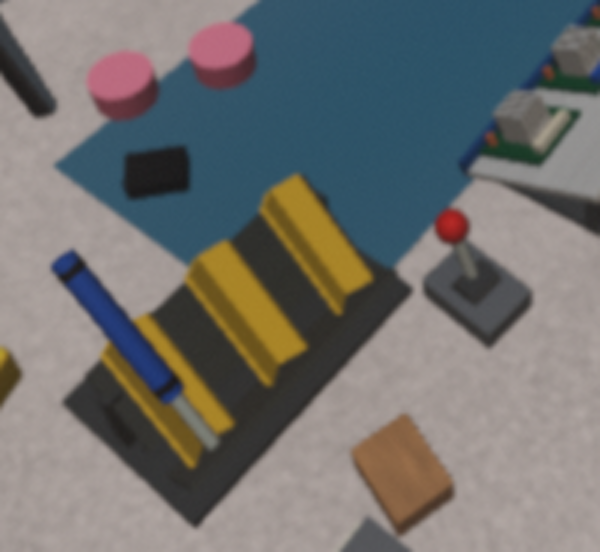

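Call:
apply_moves([
  {"tx": 0.018, "ty": -0.075, "tz": -0.028, "ax": 0.003, "ay": -0.349, "az": -0.008},
  {"tx": 0.018, "ty": -0.075, "tz": -0.028, "ax": 0.003, "ay": -0.349, "az": -0.008},
  {"tx": 0.018, "ty": -0.075, "tz": -0.028, "ax": 0.003, "ay": -0.349, "az": -0.008},
  {"tx": 0.018, "ty": -0.075, "tz": -0.028, "ax": 0.003, "ay": -0.349, "az": -0.008},
  {"tx": 0.018, "ty": -0.075, "tz": -0.028, "ax": 0.003, "ay": -0.349, "az": -0.008},
])

```text
t: 49.48
ee_pos: [0.4233, -0.325, 0.245]
orientation: [-3.14, -0.351, -0.007]
wrist_force: [-0.2, 0.1, -0.8]
opening: 1.0
```

Call:
apply_moves([
  {"tx": 0.008, "ty": -0.075, "tz": -0.033, "ax": 0.002, "ay": -0.349, "az": -0.008},
  {"tx": 0.008, "ty": -0.075, "tz": -0.033, "ax": 0.002, "ay": -0.349, "az": -0.008},
  {"tx": 0.008, "ty": -0.075, "tz": -0.033, "ax": 0.002, "ay": -0.349, "az": -0.008},
  {"tx": 0.008, "ty": -0.075, "tz": -0.033, "ax": 0.002, "ay": -0.349, "az": -0.008},
  {"tx": 0.008, "ty": -0.075, "tz": -0.033, "ax": 0.002, "ay": -0.349, "az": -0.008},
])

```text
t: 50.1
ee_pos: [0.4188, -0.2511, 0.2788]
orientation: [-3.14, -0.001, -0.002]
wrist_force: [-1.1, 0.8, -0.3]
opening: 0.997
```

Call:
apply_moves([
  {"tx": 0.02, "ty": -0.125, "tz": 0, "ax": 0.001, "ay": 0, "az": -0.393},
  {"tx": 0.02, "ty": -0.125, "tz": 0, "ax": 0.001, "ay": 0, "az": -0.393},
  {"tx": 0.02, "ty": -0.125, "tz": 0, "ax": 0.001, "ay": 0, "az": -0.393},
  {"tx": 0.02, "ty": -0.125, "tz": 0, "ax": 0.001, "ay": 0, "az": -0.393},
  {"tx": 0.02, "ty": -0.125, "tz": 0, "ax": 0.001, "ay": 0, "az": -0.393},
])

```text
t: 50.72
ee_pos: [0.4396, -0.1269, 0.2796]
orientation: [-3.141, -0.0, 0.39]
wrist_force: [0.3, -0.6, -0.3]
opening: 1.001
```

Call:
apply_moves([
  {"tx": 0.067, "ty": -0.108, "tz": 0, "ax": 0, "ay": 0, "az": -0.392},
  {"tx": 0.067, "ty": -0.108, "tz": 0, "ax": 0, "ay": 0, "az": -0.392},
  {"tx": 0.067, "ty": -0.108, "tz": 0, "ax": 0, "ay": 0, "az": -0.392},
  {"tx": 0.067, "ty": -0.108, "tz": 0, "ax": 0, "ay": 0, "az": -0.392},
  {"tx": 0.067, "ty": -0.108, "tz": 0, "ax": 0, "ay": 0, "az": -0.392},
])

```text
t: 51.35
ee_pos: [0.4604, -0.0016, 0.2798]
orientation: [-3.141, -0.0, 0.781]
wrist_force: [-0.5, 1.0, 0.4]
opening: 1.004
```

Call:
apply_moves([
  {"tx": 0.113, "ty": -0.117, "tz": 0, "ax": 0, "ay": 0, "az": -0.393},
  {"tx": 0.113, "ty": -0.117, "tz": 0, "ax": 0, "ay": 0, "az": -0.393},
  {"tx": 0.113, "ty": -0.117, "tz": 0, "ax": 0, "ay": 0, "az": -0.393},
  {"tx": 0.113, "ty": -0.117, "tz": 0, "ax": 0, "ay": 0, "az": -0.393},
  {"tx": 0.113, "ty": -0.117, "tz": 0, "ax": 0, "ay": 0, "az": -0.393},
])

```text
t: 51.98
ee_pos: [0.4578, 0.1613, 0.2799]
orientation: [-3.141, -0.0, 1.176]
wrist_force: [-0.6, -0.2, -0.6]
opening: 1.001
```

Call:
apply_moves([
  {"tx": 0.15, "ty": -0.065, "tz": 0, "ax": 0, "ay": -0.001, "az": -0.393},
  {"tx": 0.15, "ty": -0.065, "tz": 0, "ax": 0, "ay": -0.001, "az": -0.393},
  {"tx": 0.15, "ty": -0.065, "tz": 0, "ax": 0, "ay": -0.001, "az": -0.393},
  {"tx": 0.15, "ty": -0.065, "tz": 0, "ax": 0, "ay": -0.001, "az": -0.393},
  {"tx": 0.15, "ty": -0.065, "tz": 0, "ax": 0, "ay": -0.001, "az": -0.393},
])

```text
t: 52.6
ee_pos: [0.4554, 0.3244, 0.2799]
orientation: [-3.141, 0.001, 1.569]
wrist_force: [-0.0, 0.6, 0.1]
opening: 1.0
```

Call:
apply_moves([
  {"tx": 0, "ty": 0, "tz": 0.04, "ax": 0, "ay": 0, "az": 0},
  {"tx": 0, "ty": 0, "tz": 0.08, "ax": 0, "ay": 0, "az": 0},
  {"tx": 0, "ty": 0, "tz": 0.12, "ax": 0, "ay": 0, "az": 0},
  {"tx": 0, "ty": 0, "tz": 0.153, "ax": 0, "ay": 0, "az": 0},
  {"tx": 0, "ty": 0, "tz": 0.153, "ax": 0, "ay": 0, "az": 0},
])

```text
t: 53.22
ee_pos: [0.4542, 0.3236, 0.1256]
orientation: [-3.138, 0.003, 1.569]
wrist_force: [0.1, -1.5, 0.7]
opening: 0.995
```

Call:
apply_moves([
  {"tx": 0, "ty": 0, "tz": 0, "ax": 0, "ay": 0, "az": 0},
  {"tx": 0, "ty": 0, "tz": 0, "ax": 0, "ay": 0, "az": 0},
  {"tx": 0, "ty": 0, "tz": 0, "ax": 0, "ay": 0, "az": 0},
  {"tx": 0, "ty": 0, "tz": 0, "ax": 0, "ay": 0, "az": 0},
  {"tx": 0, "ty": 0, "tz": 0, "ax": 0, "ay": 0, "az": 0},
], hand=1)

```text
t: 53.85
ee_pos: [0.455, 0.326, 0.1272]
orientation: [3.142, 0.0, 1.571]
wrist_force: [-0.1, -0.6, 0.6]
opening: 0.481
```

Call:
apply_moves([
  {"tx": 0, "ty": 0, "tz": 0, "ax": 0, "ay": 0, "az": 0},
  {"tx": 0, "ty": 0, "tz": 0, "ax": 0, "ay": 0, "az": 0},
  {"tx": 0, "ty": 0, "tz": 0, "ax": 0, "ay": 0, "az": 0},
  {"tx": 0, "ty": 0, "tz": 0, "ax": 0, "ay": 0, "az": 0},
  {"tx": 0, "ty": 0, "tz": 0, "ax": 0, "ay": 0, "az": 0},
])

```text
t: 54.48
ee_pos: [0.4549, 0.3259, 0.127]
orientation: [-3.141, 0.0, 1.571]
wrist_force: [0.1, 0.5, -0.2]
opening: 0.19
```

Run:
```python
from plan import *
y=.07;L=.122
plan([((.46,.10,.30),down(np.pi/4)),((.44,-.12,.30),down(0)),Ff(.05,y,L+.06),Ff(.05,y,L+.012),Ff(.016,y,L+.003),Ff(.0135,y,L-.001)])
```

```text
0 -0.113 0.003 0 0 0 0.393 hand - rows>=2.1
1 -0.104 0.046 0 0 0 0.393 hand - rows>=2.1
2 -0.085 0.07 0 0 0 0.392 hand - rows>=2.1
3 -0.051 0.098 0 0 0 0.393 hand - rows>=2.1
4 0.027 0.071 0.055 -0.002 0.349 0.008 hand - rows>=1.9
5 0.008 0.07 0.061 -0.003 0.349 0.008 hand - rows>=1.9
6 0 0 0.048 0 0 0 hand - rows>=0.8
7 -0.034 0 0.009 0 0 0 hand - rows>=0.6
8 -0.003 0 0.004 0 0 0 hand - rows>=0.1
```

Call:
apply_moves([
  {"tx": 0, "ty": 0, "tz": -0.03, "ax": 0, "ay": 0, "az": 0},
  {"tx": 0, "ty": 0, "tz": -0.07, "ax": 0, "ay": 0, "az": 0},
  {"tx": 0, "ty": 0, "tz": -0.12, "ax": 0, "ay": 0, "az": 0},
  {"tx": 0, "ty": 0, "tz": -0.173, "ax": 0, "ay": 0, "az": 0},
  {"tx": 0, "ty": 0, "tz": -0.173, "ax": 0, "ay": 0, "az": 0},
])

```text
t: 55.1
ee_pos: [0.4565, 0.3269, 0.304]
orientation: [3.136, -0.003, 1.571]
wrist_force: [-0.4, 0.2, -1.7]
opening: 0.19
```

Call:
apply_moves([
  {"tx": -0.113, "ty": 0.003, "tz": 0, "ax": 0, "ay": 0, "az": 0.393},
  {"tx": -0.113, "ty": 0.003, "tz": 0, "ax": 0, "ay": 0, "az": 0.393},
  {"tx": -0.113, "ty": 0.003, "tz": 0, "ax": 0, "ay": 0, "az": 0.393},
  {"tx": -0.113, "ty": 0.003, "tz": 0, "ax": 0, "ay": 0, "az": 0.393},
  {"tx": -0.113, "ty": 0.003, "tz": 0, "ax": 0, "ay": 0, "az": 0.393},
])

```text
t: 55.72
ee_pos: [0.4579, 0.2138, 0.2997]
orientation: [-3.141, 0.001, 1.18]
wrist_force: [0.0, -0.6, -1.0]
opening: 0.196
```

Call:
apply_moves([
  {"tx": -0.104, "ty": 0.046, "tz": 0, "ax": 0, "ay": 0, "az": 0.393},
  {"tx": -0.104, "ty": 0.046, "tz": 0, "ax": 0, "ay": 0, "az": 0.393},
  {"tx": -0.104, "ty": 0.046, "tz": 0, "ax": 0, "ay": 0, "az": 0.393},
  {"tx": -0.104, "ty": 0.046, "tz": 0, "ax": 0, "ay": 0, "az": 0.393},
  {"tx": -0.104, "ty": 0.046, "tz": 0, "ax": 0, "ay": 0, "az": 0.393},
])

```text
t: 56.35
ee_pos: [0.4607, 0.1005, 0.3]
orientation: [3.142, 0.0, 0.788]
wrist_force: [0.1, 1.2, -1.0]
opening: 0.192
```

Call:
apply_moves([
  {"tx": -0.085, "ty": 0.07, "tz": 0, "ax": 0, "ay": 0, "az": 0.392},
  {"tx": -0.085, "ty": 0.07, "tz": 0, "ax": 0, "ay": 0, "az": 0.392},
  {"tx": -0.085, "ty": 0.07, "tz": 0, "ax": 0, "ay": 0, "az": 0.392},
  {"tx": -0.085, "ty": 0.07, "tz": 0, "ax": 0, "ay": 0, "az": 0.392},
  {"tx": -0.085, "ty": 0.07, "tz": 0, "ax": 0, "ay": 0, "az": 0.392},
])

```text
t: 56.98
ee_pos: [0.4502, -0.0091, 0.3002]
orientation: [3.141, 0.0, 0.396]
wrist_force: [-0.3, 0.5, -0.7]
opening: 0.193
```

Call:
apply_moves([
  {"tx": -0.051, "ty": 0.098, "tz": 0, "ax": 0, "ay": 0, "az": 0.393},
  {"tx": -0.051, "ty": 0.098, "tz": 0, "ax": 0, "ay": 0, "az": 0.393},
  {"tx": -0.051, "ty": 0.098, "tz": 0, "ax": 0, "ay": 0, "az": 0.393},
  {"tx": -0.051, "ty": 0.098, "tz": 0, "ax": 0, "ay": 0, "az": 0.393},
  {"tx": -0.051, "ty": 0.098, "tz": 0, "ax": 0, "ay": 0, "az": 0.393},
])

```text
t: 57.6
ee_pos: [0.4406, -0.1191, 0.3002]
orientation: [3.141, 0.0, 0.003]
wrist_force: [0.3, 1.0, -0.7]
opening: 0.191
```

Call:
apply_moves([
  {"tx": 0.027, "ty": 0.071, "tz": 0.055, "ax": -0.002, "ay": 0.349, "az": 0.008},
  {"tx": 0.027, "ty": 0.071, "tz": 0.055, "ax": -0.002, "ay": 0.349, "az": 0.008},
  {"tx": 0.027, "ty": 0.071, "tz": 0.055, "ax": -0.002, "ay": 0.349, "az": 0.008},
  {"tx": 0.027, "ty": 0.071, "tz": 0.055, "ax": -0.002, "ay": 0.349, "az": 0.008},
  {"tx": 0.027, "ty": 0.071, "tz": 0.055, "ax": -0.002, "ay": 0.349, "az": 0.008},
])

```text
t: 58.22
ee_pos: [0.4685, -0.1906, 0.2461]
orientation: [3.14, -0.349, -0.005]
wrist_force: [-0.1, -0.4, -0.9]
opening: 0.191
```

Call:
apply_moves([
  {"tx": 0.008, "ty": 0.07, "tz": 0.061, "ax": -0.003, "ay": 0.349, "az": 0.008},
  {"tx": 0.008, "ty": 0.07, "tz": 0.061, "ax": -0.003, "ay": 0.349, "az": 0.008},
  {"tx": 0.008, "ty": 0.07, "tz": 0.061, "ax": -0.003, "ay": 0.349, "az": 0.008},
  {"tx": 0.008, "ty": 0.07, "tz": 0.061, "ax": -0.003, "ay": 0.349, "az": 0.008},
  {"tx": 0.008, "ty": 0.07, "tz": 0.061, "ax": -0.003, "ay": 0.349, "az": 0.008},
])

```text
t: 58.85
ee_pos: [0.4955, -0.2616, 0.1901]
orientation: [-3.139, -0.698, -0.018]
wrist_force: [0.7, 0.1, -1.0]
opening: 0.195
```

Run:
```python
from plan import *
o=robot.get_obs();print(o["ee_pos"],o["orientation"],"want",Ff(.05,.07,.182)[0])
f=robot.grab_frame("scene")
cv2.imwrite("pics/d4.png",cv2.resize(f[200:384,100:300,::-1],(600,552),interpolation=cv2.INTER_CUBIC))
```

```text
[ 0.49547946 -0.26156601  0.19013804] [-3.13918463 -0.69767206 -0.0177889 ] want [ 0.49476655 -0.26125493  0.19092147]
```

View pics/d4.png

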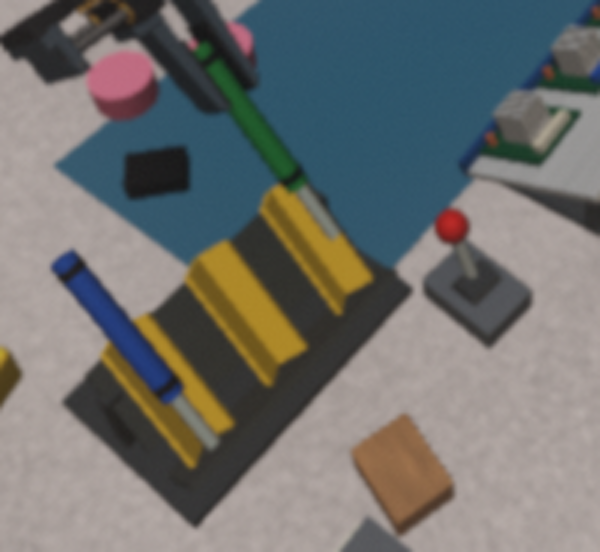

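Aligned over the +70 channel, the green shank at about (320,210) just above it; blue rests in its channel. Lower in.

Call:
apply_moves([
  {"tx": 0, "ty": 0, "tz": 0.02, "ax": 0, "ay": 0, "az": 0},
  {"tx": 0, "ty": 0, "tz": 0.04, "ax": 0, "ay": 0, "az": 0},
  {"tx": 0, "ty": 0, "tz": 0.048, "ax": 0, "ay": 0, "az": 0},
  {"tx": 0, "ty": 0, "tz": 0.048, "ax": 0, "ay": 0, "az": 0},
  {"tx": 0, "ty": 0, "tz": 0.048, "ax": 0, "ay": 0, "az": 0},
])

```text
t: 59.52
ee_pos: [0.5262, -0.2619, 0.1547]
orientation: [-3.141, -0.698, -0.016]
wrist_force: [0.4, 0.2, -1.4]
opening: 0.189
```

Call:
apply_moves([
  {"tx": -0.01, "ty": 0, "tz": 0, "ax": 0, "ay": 0, "az": 0},
  {"tx": -0.02, "ty": 0, "tz": 0.003, "ax": 0, "ay": 0, "az": 0},
  {"tx": -0.03, "ty": 0, "tz": 0.006, "ax": 0, "ay": 0, "az": 0},
  {"tx": -0.034, "ty": 0, "tz": 0.009, "ax": 0, "ay": 0, "az": 0},
  {"tx": -0.034, "ty": 0, "tz": 0.009, "ax": 0, "ay": 0, "az": 0},
])

```text
t: 60.15
ee_pos: [0.5058, -0.2619, 0.1254]
orientation: [-3.141, -0.698, -0.017]
wrist_force: [-0.0, 0.1, -0.4]
opening: 0.19
```

Call:
apply_moves([
  {"tx": -0.001, "ty": 0, "tz": 0.001, "ax": 0, "ay": 0, "az": 0},
  {"tx": -0.002, "ty": 0, "tz": 0.002, "ax": 0, "ay": 0, "az": 0},
  {"tx": -0.003, "ty": 0, "tz": 0.003, "ax": 0, "ay": 0, "az": 0},
  {"tx": -0.003, "ty": 0, "tz": 0.003, "ax": 0, "ay": 0, "az": 0},
  {"tx": -0.003, "ty": 0, "tz": 0.003, "ax": 0, "ay": 0, "az": 0},
])

```text
t: 60.78
ee_pos: [0.5055, -0.2618, 0.1211]
orientation: [-3.141, -0.698, -0.017]
wrist_force: [-1.6, -0.3, 1.7]
opening: 0.192
```

Tip touches the ledge. Release and retreat.

Call:
apply_moves([
  {"tx": 0, "ty": 0, "tz": 0, "ax": 0, "ay": 0, "az": 0},
  {"tx": 0, "ty": 0, "tz": 0, "ax": 0, "ay": 0, "az": 0},
  {"tx": 0, "ty": 0, "tz": 0, "ax": 0, "ay": 0, "az": 0},
  {"tx": 0, "ty": 0, "tz": 0, "ax": 0, "ay": 0, "az": 0},
  {"tx": 0, "ty": 0, "tz": 0, "ax": 0, "ay": 0, "az": 0},
], hand=0)

```text
t: 61.4
ee_pos: [0.5055, -0.2618, 0.121]
orientation: [-3.141, -0.698, -0.017]
wrist_force: [0.1, 0.4, -0.7]
opening: 0.705
```

Call:
apply_moves([
  {"tx": 0, "ty": 0, "tz": 0, "ax": 0, "ay": 0, "az": 0},
  {"tx": 0, "ty": 0, "tz": -0.02, "ax": 0, "ay": 0, "az": 0},
  {"tx": 0, "ty": 0, "tz": -0.06, "ax": 0, "ay": 0, "az": 0},
  {"tx": 0, "ty": 0, "tz": -0.12, "ax": 0, "ay": 0, "az": 0},
  {"tx": 0, "ty": 0, "tz": -0.12, "ax": 0, "ay": 0, "az": 0},
])

```text
t: 62.02
ee_pos: [0.4271, -0.2615, 0.2156]
orientation: [3.136, -0.7, -0.014]
wrist_force: [0.3, 0.2, -0.3]
opening: 1.001
```

Run:
```python
from plan import *
moved(0,0,.003-.004-.12)
check()
plan([((.38,-.15,.30),down(0.))])
```

```text
t 62.02 perr mm [-0.9 -1.2  2.5] rerr [ 0.005 -0.002  0.002] F [ 0.3  0.2 -0.3] open mm 91.1
0 0.009 -0.055 -0.049 0.003 -0.349 -0.008 hand - rows>=1.9
1 -0.008 -0.055 -0.05 0.002 -0.349 -0.008 hand - rows>=1.9
```

Call:
apply_moves([
  {"tx": 0.009, "ty": -0.055, "tz": -0.049, "ax": 0.003, "ay": -0.349, "az": -0.008},
  {"tx": 0.009, "ty": -0.055, "tz": -0.049, "ax": 0.003, "ay": -0.349, "az": -0.008},
  {"tx": 0.009, "ty": -0.055, "tz": -0.049, "ax": 0.003, "ay": -0.349, "az": -0.008},
  {"tx": 0.009, "ty": -0.055, "tz": -0.049, "ax": 0.003, "ay": -0.349, "az": -0.008},
  {"tx": 0.009, "ty": -0.055, "tz": -0.049, "ax": 0.003, "ay": -0.349, "az": -0.008},
], hand=1)

```text
t: 62.65
ee_pos: [0.4062, -0.2043, 0.2564]
orientation: [3.141, -0.351, -0.004]
wrist_force: [-0.1, -0.3, -0.7]
opening: 0.479
```

Call:
apply_moves([
  {"tx": -0.008, "ty": -0.055, "tz": -0.05, "ax": 0.002, "ay": -0.349, "az": -0.008},
  {"tx": -0.008, "ty": -0.055, "tz": -0.05, "ax": 0.002, "ay": -0.349, "az": -0.008},
  {"tx": -0.008, "ty": -0.055, "tz": -0.05, "ax": 0.002, "ay": -0.349, "az": -0.008},
  {"tx": -0.008, "ty": -0.055, "tz": -0.05, "ax": 0.002, "ay": -0.349, "az": -0.008},
  {"tx": -0.008, "ty": -0.055, "tz": -0.05, "ax": 0.002, "ay": -0.349, "az": -0.008},
])

```text
t: 63.28
ee_pos: [0.3797, -0.15, 0.2994]
orientation: [-3.14, -0.0, -0.001]
wrist_force: [-0.3, -1.4, 0.0]
opening: 0.006
```

```bash
cat > verify.py <<'E'
from fit import *
from plan import RE,OE,check
def verify(tag):
    check()
    F={n:robot.grab_frame(n) for n in("scene","top")}
    V=[cv2.resize(F["top"][95:215,170:420,::-1],(800,384),interpolation=cv2.INTER_CUBIC),cv2.resize(F["scene"][140:384,100:400,::-1],(400,325),interpolation=cv2.INTER_CUBIC)]
    W=np.zeros((600,800,3),np.uint8); W[:300]=cv2.resize(V[0],(800,300));W[300:600,:400]=cv2.resize(V[1],(400,300));W[300:,400:]=cv2.resize(F["scene"][150:250,240:380,::-1],(400,300),interpolation=cv2.INTER_CUBIC)
    cv2.imwrite(f"pics/{tag}.png",W)
    O={n:[o for o in robot.outline_of("board_a",n) if o["conf"]>.4] for n in F}
    def model(p): # x,y on the easel, yaw, z
        M=R.from_euler("z",p[2]).as_matrix(); return [(s_@M.T+[p[0],p[1],p[3]])@RE.T+OE for s_ in board]
    cen=lambda r:np.argwhere(r["region"]).mean(0)[::-1]
    for y in(-.086,0,.086):
        X=OE+RE@[.032,y,.01]; m={}
        for n in F:
            c=proj(n,[X])[0]; 
            L=[o for o in O[n] if np.linalg.norm(cen(o)-c)<12]
            if L: m[n]=min(L,key=lambda o:np.linalg.norm(cen(o)-c))["region"]
        if len(m)<1: print("none",y);continue
        r=fit(model,m,[.032,y,0,0],[.006,.006,.1,.004]);print("board y",y,list(m),np.round(r[0],4),round(r[1],3))
E
python3 -c "
from verify import *
verify('v1')"
```

```text
t 63.27 perr mm [-0.4 -0.3 -1.2] rerr [-0.002 -0.001 -0.001] F [-0.3 -1.4  0. ] open mm 0.5
board y -0.086 ['scene', 'top'] [ 0.0318 -0.0883  0.0214 -0.0007] 0.141
board y 0 ['scene', 'top'] [ 0.0337 -0.     -0.0205  0.0013] 0.218
board y 0.086 ['scene', 'top'] [ 0.0323  0.0846 -0.0339  0.0031] 0.196
```

View pics/v1.png

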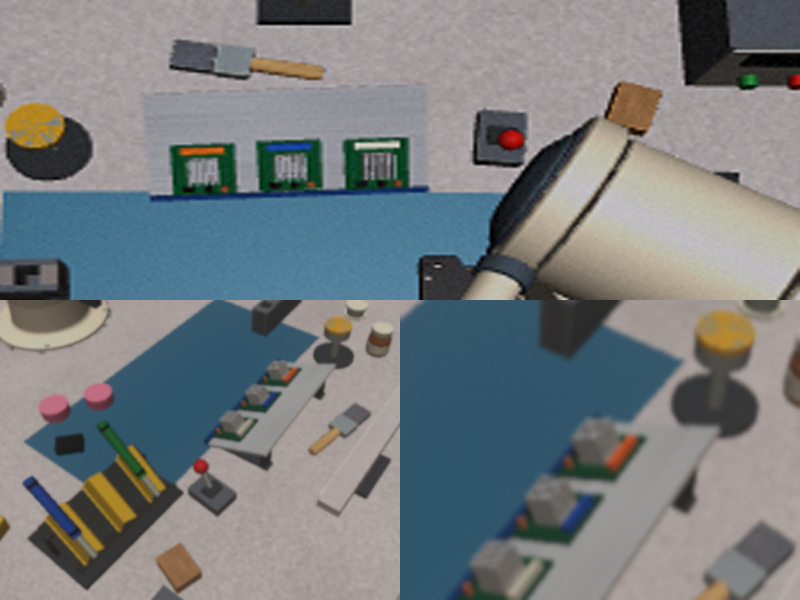

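Run:
```python
from plan import *
D=down(0.)
plan([((.58,-.199,.25),D),((.58,-.199,.065),D),((.65,-.199,.065),D)])
```

```text
0 0.2 0.049 0.051 0 0 0 hand - rows>=3.4
1 0 0 0.185 0 0 0 hand - rows>=3.0
2 0.07 0 0 0 0 0 hand - rows>=1.1
```

Call:
apply_moves([
  {"tx": 0.05, "ty": 0.012, "tz": 0.01, "ax": 0, "ay": 0, "az": 0},
  {"tx": 0.1, "ty": 0.025, "tz": 0.02, "ax": 0, "ay": 0, "az": 0},
  {"tx": 0.15, "ty": 0.037, "tz": 0.04, "ax": 0, "ay": 0, "az": 0},
  {"tx": 0.2, "ty": 0.049, "tz": 0.051, "ax": 0, "ay": 0, "az": 0},
  {"tx": 0.2, "ty": 0.049, "tz": 0.051, "ax": 0, "ay": 0, "az": 0},
])

```text
t: 64.1
ee_pos: [0.5825, -0.1996, 0.2474]
orientation: [-3.141, 0.001, 0.0]
wrist_force: [-1.6, -1.1, 0.6]
opening: 0.003
```

Call:
apply_moves([
  {"tx": 0, "ty": 0, "tz": 0.05, "ax": 0, "ay": 0, "az": 0},
  {"tx": 0, "ty": 0, "tz": 0.1, "ax": 0, "ay": 0, "az": 0},
  {"tx": 0, "ty": 0, "tz": 0.15, "ax": 0, "ay": 0, "az": 0},
  {"tx": 0, "ty": 0, "tz": 0.185, "ax": 0, "ay": 0, "az": 0},
  {"tx": 0, "ty": 0, "tz": 0.185, "ax": 0, "ay": 0, "az": 0},
])

```text
t: 64.72
ee_pos: [0.5785, -0.1985, 0.0628]
orientation: [-3.14, 0.004, -0.0]
wrist_force: [-0.8, 0.7, 0.4]
opening: 0.004
```

Call:
apply_moves([
  {"tx": 0.015, "ty": 0, "tz": 0, "ax": 0, "ay": 0, "az": 0},
  {"tx": 0.03, "ty": 0, "tz": 0, "ax": 0, "ay": 0, "az": 0},
  {"tx": 0.045, "ty": 0, "tz": 0, "ax": 0, "ay": 0, "az": 0},
  {"tx": 0.06, "ty": 0, "tz": 0, "ax": 0, "ay": 0, "az": 0},
  {"tx": 0.07, "ty": 0, "tz": 0, "ax": 0, "ay": 0, "az": 0},
])

```text
t: 65.35
ee_pos: [0.6505, -0.1994, 0.0665]
orientation: [3.141, -0.0, 0.0]
wrist_force: [-35.0, -4.6, 18.5]
opening: 0.006
```

Call:
apply_moves([
  {"tx": 0.002, "ty": 0, "tz": 0, "ax": 0, "ay": 0, "az": 0},
  {"tx": 0.004, "ty": 0, "tz": 0, "ax": 0, "ay": 0, "az": 0},
  {"tx": 0.006, "ty": 0, "tz": 0, "ax": 0, "ay": 0, "az": 0},
  {"tx": 0.008, "ty": 0, "tz": 0, "ax": 0, "ay": 0, "az": 0},
  {"tx": 0.008, "ty": 0, "tz": 0, "ax": 0, "ay": 0, "az": 0},
])

```text
t: 65.97
ee_pos: [0.651, -0.1994, 0.0655]
orientation: [-3.141, 0.014, -0.0]
wrist_force: [-48.1, -5.3, 30.0]
opening: 0.007
```

Run:
```python
from plan import *
moved(.008);check()
f=robot.grab_frame("scene")
cv2.imwrite("pics/sw.png",cv2.resize(f[220:320,200:320,::-1],(720,600),interpolation=cv2.INTER_CUBIC))
```

```text
t 65.97 perr mm [-7.2 -0.6  0.9] rerr [-0.001  0.013 -0.   ] F [-48.1  -5.3  30. ] open mm 0.6
```

View pics/sw.png

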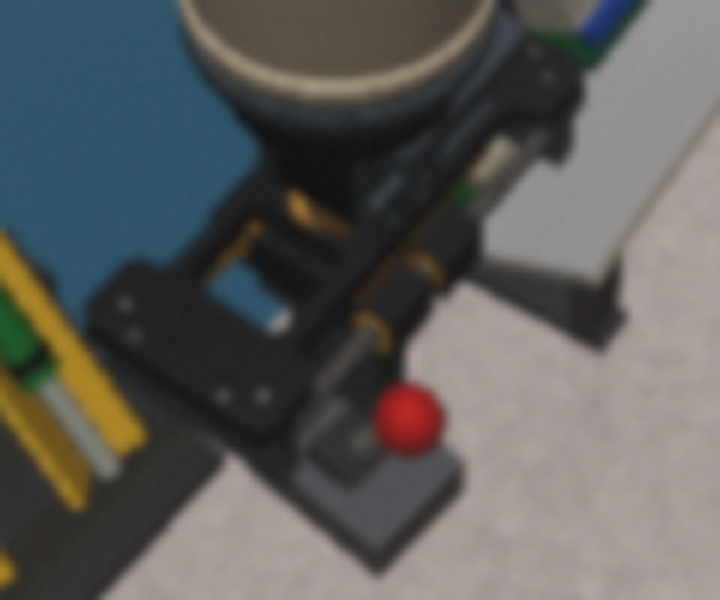

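Call:
apply_moves([
  {"tx": -0.03, "ty": 0, "tz": 0, "ax": 0, "ay": 0, "az": 0},
  {"tx": -0.06, "ty": 0, "tz": 0, "ax": 0, "ay": 0, "az": 0},
  {"tx": -0.078, "ty": 0, "tz": 0, "ax": 0, "ay": 0, "az": 0},
  {"tx": -0.078, "ty": 0, "tz": 0, "ax": 0, "ay": 0, "az": 0},
  {"tx": -0.078, "ty": 0, "tz": 0, "ax": 0, "ay": 0, "az": 0},
])

```text
t: 66.65
ee_pos: [0.5816, -0.1994, 0.0654]
orientation: [3.14, -0.002, -0.0]
wrist_force: [0.9, -1.1, 0.3]
opening: 0.005
```

Call:
apply_moves([
  {"tx": 0, "ty": 0, "tz": -0.06, "ax": 0, "ay": 0, "az": 0},
  {"tx": 0, "ty": 0, "tz": -0.12, "ax": 0, "ay": 0, "az": 0},
  {"tx": 0, "ty": 0, "tz": -0.18, "ax": 0, "ay": 0, "az": 0},
  {"tx": 0, "ty": 0, "tz": -0.2, "ax": 0, "ay": 0, "az": 0},
  {"tx": 0, "ty": 0, "tz": -0.2, "ax": 0, "ay": 0, "az": 0},
])

```text
t: 67.28
ee_pos: [0.5819, -0.1992, 0.2664]
orientation: [3.14, -0.004, 0.0]
wrist_force: [0.6, 1.0, -1.0]
opening: 0.007
```

Call:
apply_moves([
  {"tx": -0.05, "ty": 0, "tz": -0.01, "ax": 0, "ay": 0, "az": 0},
  {"tx": -0.1, "ty": 0, "tz": -0.02, "ax": 0, "ay": 0, "az": 0},
  {"tx": -0.15, "ty": 0, "tz": -0.03, "ax": 0, "ay": 0, "az": 0},
  {"tx": -0.2, "ty": 0, "tz": -0.04, "ax": 0, "ay": 0, "az": 0},
  {"tx": -0.2, "ty": 0, "tz": -0.04, "ax": 0, "ay": 0, "az": 0},
])

```text
t: 67.9
ee_pos: [0.3782, -0.1986, 0.3043]
orientation: [3.142, 0.001, -0.001]
wrist_force: [0.5, -0.7, 0.4]
opening: 0.005
```

```bash
python3 -c "
from verify import *
from plan import moved
moved(-.278,0,-.24)
verify('v2')"
```

```text
t 67.9 perr mm [-2.   0.1 -0.4] rerr [-0.     0.001 -0.001] F [ 0.5 -0.7  0.4] open mm 0.4
board y -0.086 ['scene', 'top'] [ 0.0324 -0.0882 -0.0005 -0.0003] 0.148
board y 0 ['scene', 'top'] [ 0.0341 -0.0016 -0.0172  0.002 ] 0.18
board y 0.086 ['scene', 'top'] [ 0.0318  0.085  -0.0013  0.0023] 0.189
```

View pics/v2.png

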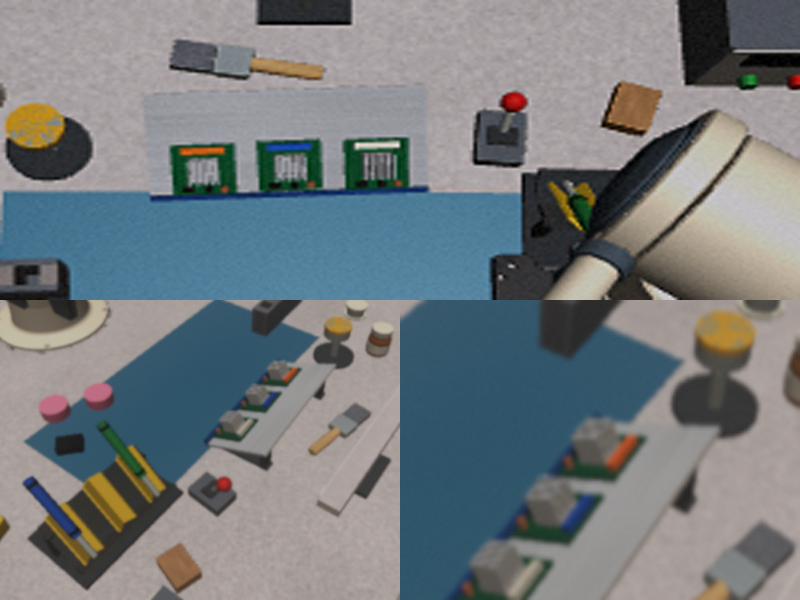

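Run:
```python
from h import *
import pickle
F0=pickle.load(open("o.pkl","rb"))[0]
def tip(F):
    c={}
    for n,b in(("scene",(235,260,285,310)),("top",(310,120,350,170))):
        h=cv2.cvtColor(F[n],cv2.COLOR_RGB2HSV)[b[1]:b[3],b[0]:b[2]]
        m=((h[...,0]<6)|(h[...,0]>174))&(h[...,1]>170)&(h[...,2]>90); ys,xs=np.nonzero(m);c[n]=(xs.mean()+b[0],ys.mean()+b[1])
    return tri(c["scene"],c["top"])
a,ea=tip(F0);b,eb=tip({n:robot.grab_frame(n) for n in F0})
d=np.linalg.norm(b-a);print(a.round(4),ea,b.round(4),eb,d,"angle@60mm",2*np.arcsin(d/.12))
```

```text
[ 0.6296 -0.1995  0.0815] [np.float64(0.0002700141061215746), np.float64(0.00027001410612149235)] [ 0.6797 -0.2044  0.0786] [np.float64(0.0004002856668923749), np.float64(0.0004002856668922912)] 0.050441363142043665 angle@60mm 0.867650340421193
```

```bash
python3 -c "
from h import *
robot.close_job(); print(robot.get_obs()['t'])"
```

```text
the job is handed in; nothing more can be done
the job is handed in; nothing more can be done
```

The repair station is set up and I handed the job in at about 68 s, with the robot clear of everything. The hand-in reported no verdict.

**What was placed:**
- **Boards:** all three are on the easel against the lip. My last camera fit put their centres 32–34 mm up from the lip (32 mm means touching it), within 0.02 rad of square and flat to about 2 mm.
- **Drivers:** only blue and green were there; red was absent. They lie in the two outer channels. I felt each tip touch the foot ledge before letting go, and both looked seated in the last pictures, but I did not measure their final angles.
- **Tin:** it stands upright on its stand, judged from the picture only.
- **Other things on the bench:** those still in view, and the pink look-alikes, looked unmoved. None of them showed up as knocked.

**Two things less certain:**
- **Switch force:** pushing the switch to its stop, the wrist force reached about 57 N (48 N of it sideways). That is over 40 N, but the contact looked to be at the fingertips and not the gripper's body, so I don't expect it to count against the body limit.
- **Switch angle:** the red ball moved 50 mm. That gives 0.87 rad if its centre is 60 mm from the pivot, and about 1.0 rad if the 60 mm runs to the far side of the ball. Both are above the required 0.8. The direction of the push force also matched the lever being fully over.

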